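# Set up the drop-test slide drive

## Robot

A 7-joint arm with a two-finger parallel gripper is mounted at the origin on the work surface. World frame = base frame: x ahead of the robot, y to its left, z up, the work surface at z = 0. Lengths are in m, angles in rad, forces in N, time in s.
With the tool pointing down it reaches from about 0.425 to 0.825 m from the base axis. Payload 3.6 kg.
Tool frame: the origin (TCP) lies at the very end of the fingers, on their centre line; the grasp point (between the pads) lies 19 mm behind it (manip.grasp_offset is the distance from the TCP to the grasp point, in m); z points along the fingers, y is the line along which they close (so a half turn about z gives the same grasp; the last joint's range is limited). The gripper opens to 93 mm and grips with 3 to 60 N. Pads are 15 mm wide; open, the fingers measure 128 mm over their backs; the gripper's body (75 mm by 188 mm) begins 65 mm behind the grasp point.
Start: joints at [-1.234, 0.615, -0.013, 1.423, 0.008, 1.103, -0.04], TCP at [0.231, 0.608, 0.219] pointing down, gripper open.
Joint ranges: [-3.12, 3.12], [-0.3, 2.06], [-1.34, 1.32], [0.26, 2.42], [-1.36, 4.5], [0.01, 1.98], [-2.84, 2.84]. Speed limits (rad/s): [2.79, 2.79, 3.14, 3.14, 3.14, 3.14, 3.14].

## Interface

Orientations are given as a unit quaternion [x, y, z, w].
In Python, from workcell import manip gives the robot as it stands.
- The arm moves only by the shell command python3 -m inch 'ROWS' [FORCE]. ROWS is JSON, a list of rows, each a list of 7 numbers: the shift along the tool's x, y, z in m, then the turn, a rotation vector about the tool's x, y, z in rad, then the opening, from -1 (shut) to 1 (fully open). A call has 1 to 20 rows; each row shifts and turns the commanded pose from where the row before left it, along the tool's axes as they then stand; what a row does not reach is not made up. A row lasts 1/12 s, in which the tool goes at most 41.7 mm and 7.16 degrees, less where a joint would pass 70% of its speed; a pose out of reach is approached as far as the arm can. A call with a gripper value outside its range is refused whole. The fingers move at their own pace and stop on an object; FORCE is the grip in N (left out, the last holds). Time passes only in rows, so rows that do not move let the fingers close. It gives the time, the measured TCP pose, the force, the opening and the grip force at its end, in the units of the state.
- manip.state(): the state, without advancing time (a new reading comes with each control period).
- manip.snapshot(name): name is "scene" or "top"; returns a dict with "color" (400x640x3 uint8, red, green, blue), "z_map" (400x640 float32, m along the optical axis (not along the pixel's ray), 0 where there is no reading), "K" (3x3 intrinsics, pixels), "xyz" and "rotation" of the camera in the world. Camera axes: x right, y down, z forward; pixel columns grow to the right and rows downward; lengths in m; the calibration is good to about 2 mm. A picture is of the moment at which its call begins.
- manip.sign_off(): hands the job in; it is judged then, once.
The state is a dict: "clock": time; "joints": joint angles; "joint_velocities": joint speeds; "joint_efforts": joint torques, N m; "eef_pos": TCP position; "ee_rot": TCP orientation; "wrist_force": force on the tool from outside, world axes, zero at the start; "wrist_torque": the same for the moment, N m; "gripper_width": finger opening in m; "gripper_force": force on a finger pad.
Only numpy, scipy, OpenCV 4.12 (cv2) and the standard library are available. Lean on these libraries where they do the work, as an engineer would, in place of code of your own. Each camera call takes 0.05 s, during which the arm holds its last target. There are 200 camera calls.

## Task

Set up the drop-test drive: slide every cog on the tray onto the splined hub, largest at the bottom and smallest on top, with one spacer between each cog and the next, all pushed fully home; lift the top two dishes off the pile and centre one dish between the stops of each station of the stage plate, leaving the last dish where it stands. When all of that is loaded, and not before, throw the clutch lever right over to engage the drive. Leave the water cup, bottle and matchbox undisturbed.

Things in the scene. Friction and masses are not known exactly. Their poses are not given: they have to be found in the camera images.
- cog_64: Steel cog, 64 mm over its 30 teeth, 5 mm thick, flat on the tray. Origin: its centre at mid thickness; z its axis, x to the middle of the master groove. Bore 20 mm with three through grooves, bottoms 13.7 mm from the axis: master 10.4 mm wide at +x (black dot beside it), two of 6 mm at +-120 degrees. Fits either way up.
- cog_56: Steel cog, 56 mm over its 26 teeth, 5 mm thick, flat on the tray; may be absent (two or all of the 56, 48 and 40 mm cogs are there). Origin: its centre at mid thickness; z its axis, x to the middle of the master groove. Bore 20 mm with three through grooves, bottoms 13.7 mm from the axis: master 10.4 mm wide at +x (black dot beside it), two of 6 mm at +-120 degrees. Fits either way up.
- cog_48: Steel cog, 48 mm over its 22 teeth, 5 mm thick, flat on the tray; may be absent (two or all of the 56, 48 and 40 mm cogs are there). Origin: its centre at mid thickness; z its axis, x to the middle of the master groove. Bore 20 mm with three through grooves, bottoms 13.7 mm from the axis: master 10.4 mm wide at +x (black dot beside it), two of 6 mm at +-120 degrees. Fits either way up.
- cog_40: Steel cog, 40 mm over its 18 teeth, 5 mm thick, flat on the tray; may be absent (two or all of the 56, 48 and 40 mm cogs are there). Origin: its centre at mid thickness; z its axis, x to the middle of the master groove. Bore 20 mm with three through grooves, bottoms 13.7 mm from the axis: master 10.4 mm wide at +x (black dot beside it), two of 6 mm at +-120 degrees. Fits either way up.
- spacer_a: Plain aluminium spacer, 36 mm outside, 6 mm thick, splined bore as in the cogs (master groove at +x), flat on the tray. Origin: its centre at mid thickness; z its axis. The three spacers are alike and any may go anywhere; with only three cogs one is left over. Fits either way up.
- spacer_b: Plain aluminium spacer, 36 mm outside, 6 mm thick, splined bore as in the cogs (master groove at +x), flat on the tray. Origin: its centre at mid thickness; z its axis. The three spacers are alike and any may go anywhere; with only three cogs one is left over. Fits either way up.
- spacer_c: Plain aluminium spacer, 36 mm outside, 6 mm thick, splined bore as in the cogs (master groove at +x), flat on the tray. Origin: its centre at mid thickness; z its axis. The three spacers are alike and any may go anywhere; with only three cogs one is left over. Fits either way up.
- dish_top: Closed round culture dish of clear plastic with a sooted glass piece in it, 56 mm across, 14 mm high; the uppermost of a pile of three standing on the tray. Origin: centre of the underside, z up.
- dish_mid: Closed round culture dish of clear plastic with a sooted glass piece in it, 56 mm across, 14 mm high; the middle one of a pile of three standing on the tray. Origin: centre of the underside, z up.
- dish_low: Closed round culture dish of clear plastic with a sooted glass piece in it, 56 mm across, 14 mm high; the lowest, to be left where it stands, of a pile of three standing on the tray. Origin: centre of the underside, z up.
- hub_seat (a point): Centre of the hub's seat, the top of a 44 mm flange on which the lowest cog rests, 44 mm above the bench; gearbox top 10 mm below. z up the hub, x to the middle of the master spline. The hub starts at any angle and is stiff (0.6 N m); no need to turn it. Stacked home, undersides lie 0 (cog), 5 (spacer), 11 (cog), 16, 22, 27 and, with four cogs, 33 mm above the seat.
- hub_tip (a point): Top of the hub, 48 mm above the seat, axes as hub_seat. Core 17 mm across, last 7 mm tapering to 9 mm. Three splines reach 12 mm from the axis: master 7.4 mm wide at +x, two of 3 mm at +-120 degrees; they end 41 mm above the seat, last 5 mm tapered. A part centres on the bare tip, rests on the spline ends, and drops when turned to match (within about 8 degrees).
- station_a (a point): Centre of one of two stations on top of the dark stage plate, 30 mm above the bench, marked by a white cross; axes as drive. Round it four upright steel stops, 6 mm thick, 9 mm high, round-topped, 33.5 mm from the centre on the diagonals (45, 135.. degrees from x): a dish has 2.5 to 3.5 mm of play and fingers fit along the station's x or y.
- station_b (a point): Centre of the other station, 85 mm from station_a in the drive's +y direction, alike in every way. The hub stands a further 125 mm on.
- drive: The slide drive, bolted down: aluminium base 190 by 310 by 12 mm (its centre 5 mm to -x and 10 mm to -y of the origin) with stage plate, gearbox (84 by 90 mm), hub and clutch lever, and a motor lying behind it (+x side, 52 mm high). Origin on the bench; x roughly away from the robot, y towards the hub's end.
- clutch_tip (a point): Centre of the black ball, 26 mm across, at the end of the clutch lever. It leans to the drive's -x side when disengaged, some 88 mm above the bench. Its hinge runs along the drive's y, 62 mm from the ball, at x = -56 mm in the drive's frame and 34 mm above the bench; the lever swings in the plane y = 25 mm.
- clutch (a joint): Clutch lever angle: 0 disengaged (start), 1.0 rad right over to the drive's +x side (engaged); stays where it is left; about 1 N at the ball moves it.
- tray: Cream tray, 310 by 430 mm, fixed; floor 4 mm above the bench, rim 16 mm above the bench. Origin under its centre, long side along its y.
- tealight_a: Tea light, 38 mm across, 16 mm high, standing on the tray among the cogs; not needed. Origin: centre of the underside.
- water_cup: Clear plastic cup, 76 mm across, 70 mm high; leave it alone. Origin: centre of the underside.
- bottle: White bottle, 42 mm across, 125 mm high; leave it alone. Origin: centre of the underside.
- matchbox: Matchbox, 55 by 36 by 16 mm; leave it alone. Origin: centre of the underside.
Mind the look-alikes: they are no part of the job. Leave any green look-alike of the cog_48 alone. Leave any pink look-alike of the dish_top alone.

How it is judged:
On the way, in this order (a step that is already met when the one before it is completed fails the run):
1. the 64 mm cog is fully home on the seat of the hub, the clutch still disengaged (horizontal distance between cog_64 and hub_seat below 0.003 m and angle between the x axis of cog_64 and the x axis of hub_seat, either way round below 0.2 rad and angle between the z axis of cog_64 and the z axis of hub_seat, either way round below 0.06 rad and z of cog_64 in the frame of hub_seat between -0.0005 and 0.0055 m and value of joint clutch below 0.3 rad), for 0.2 s.
2. all the cogs are on the hub in order with spacers between, both stations hold a dish, and the clutch is still disengaged (all of step 1 and horizontal distance between each of cog_56, cog_48, cog_40 and hub_seat below 0.003 m and angle between the x axis of each of cog_56, cog_48, cog_40 and the x axis of hub_seat, either way round below 0.2 rad and angle between the z axis of each of cog_56, cog_48, cog_40 and the z axis of hub_seat, either way round below 0.06 rad and z of cog_56 in the frame of hub_seat between 0.0105 and 0.0165 m and (z of cog_48 in the frame of hub_seat between 0.0105 and 0.0165 m or z of cog_48 in the frame of hub_seat between 0.0215 and 0.0275 m) and (z of cog_40 in the frame of hub_seat between 0.0215 and 0.0275 m or z of cog_40 in the frame of hub_seat between 0.0325 and 0.0385 m) and ((angle between cog_48's own z axis and vertical below 0.3 rad and z of cog_40 in the frame of cog_48 above 0.008 m) or (angle between cog_48's own z axis and vertical above 2.8 rad and z of cog_40 in the frame of cog_48 below -0.008 m)) and ((horizontal distance between dish_top and station_a below 0.005 m and z of dish_top in the frame of station_a between -0.003 and 0.003 m and angle between each of dish_top, dish_mid's own z axis and vertical below 0.06 rad and horizontal distance between dish_mid and station_b below 0.005 m and z of dish_mid in the frame of station_b between -0.003 and 0.003 m) or (horizontal distance between dish_mid and station_a below 0.005 m and z of dish_mid in the frame of station_a between -0.003 and 0.003 m and angle between each of dish_mid, dish_top's own z axis and vertical below 0.06 rad and horizontal distance between dish_top and station_b below 0.005 m and z of dish_top in the frame of station_b between -0.003 and 0.003 m)) and distance of dish_low from where it was at the start of the episode below 0.02 m and angle between dish_low's own z axis and vertical below 0.06 rad), for 0.2 s.
At the end, for the whole second after the job is handed in: All cogs keyed on the hub (within 0.2 rad), flat, 64 mm one on the seat, the rest above by falling size, 6 mm spacer gaps, heights within 3 mm; a dish flat in each station within 5 mm of its centre; lowest dish moved under 20 mm; lever, thrown last, beyond 0.85 rad; all at rest (horizontal distance between each of cog_64, cog_56, cog_48, cog_40 and hub_seat below 0.003 m and angle between the x axis of each of cog_64, cog_56, cog_48, cog_40 and the x axis of hub_seat, either way round below 0.2 rad and angle between the z axis of each of cog_64, cog_56, cog_48, cog_40 and the z axis of hub_seat, either way round below 0.06 rad and z of cog_64 in the frame of hub_seat between -0.0005 and 0.0055 m and z of cog_56 in the frame of hub_seat between 0.0105 and 0.0165 m and (z of cog_48 in the frame of hub_seat between 0.0105 and 0.0165 m or z of cog_48 in the frame of hub_seat between 0.0215 and 0.0275 m) and (z of cog_40 in the frame of hub_seat between 0.0215 and 0.0275 m or z of cog_40 in the frame of hub_seat between 0.0325 and 0.0385 m) and ((angle between cog_48's own z axis and vertical below 0.3 rad and z of cog_40 in the frame of cog_48 above 0.008 m) or (angle between cog_48's own z axis and vertical above 2.8 rad and z of cog_40 in the frame of cog_48 below -0.008 m)) and ((horizontal distance between dish_top and station_a below 0.005 m and z of dish_top in the frame of station_a between -0.003 and 0.003 m and angle between each of dish_top, dish_mid's own z axis and vertical below 0.06 rad and horizontal distance between dish_mid and station_b below 0.005 m and z of dish_mid in the frame of station_b between -0.003 and 0.003 m) or (horizontal distance between dish_mid and station_a below 0.005 m and z of dish_mid in the frame of station_a between -0.003 and 0.003 m and angle between each of dish_mid, dish_top's own z axis and vertical below 0.06 rad and horizontal distance between dish_top and station_b below 0.005 m and z of dish_top in the frame of station_b between -0.003 and 0.003 m)) and distance of dish_low from where it was at the start of the episode below 0.02 m and angle between dish_low's own z axis and vertical below 0.06 rad and linear speed of each of cog_64, cog_56, cog_48, cog_40, dish_top, dish_mid below 0.02 m/s and value of joint clutch above 0.85 rad); the robot touches nothing.
It fails at once if the water cup is moved more than 40 mm or tipped over (distance of water_cup from where it was at the start of the episode above 0.04 m or angle between water_cup's own z axis and vertical above 0.5 rad).
It fails at once if the bottle is moved more than 40 mm or tipped over (distance of bottle from where it was at the start of the episode above 0.04 m or angle between bottle's own z axis and vertical above 0.5 rad).
It fails at once if the matchbox is moved more than 40 mm or tipped over (distance of matchbox from where it was at the start of the episode above 0.04 m or angle between matchbox's own z axis and vertical above 0.5 rad).
Of cog_56, cog_48, cog_40 only 2 to 3 are there at a start; the rules pass over those that are not, and their reading is None.
At some moment in a run one of cog_56, cog_48, cog_40, cog_64, spacer_a, spacer_b, spacer_c may be knocked a few centimetres aside while the robot is not near it.
Once in a run the grip may slacken for a moment while it holds something.
It also fails if it takes over 210 s, if anything falls off the work surface, if the arm or the gripper's body presses on something with over 40 N, if the wrist force passes 120 N, or if a joint passes its speed limit or range.

## Working session

There is one attempt and no reset: what is moved stays moved. The work goes in short steps, Python scripts to look and compute and a shell command to move; the robot and the scene stay as the last step left them, time stands still between calls to the robot, and variables do not carry over. Pictures are saved under pics/ and viewed, at most 15 in all, crops included, and the job is handed in when it is done.

```bash
ls; mkdir -p pics
cat > h.py <<'E'
import numpy as np, cv2
from workcell import manip
def snap(n):
    s=manip.snapshot(n); np.savez(f'{n}.npz',**s); return s
def save(img,fn): cv2.imwrite('pics/'+fn,img[:,:,::-1])
def cast(s,u,v,z):
    K=s['K'];R=np.array(s['rotation']);
    if R.shape!=(3,3):
        from scipy.spatial.transform import Rotation as Ro; R=Ro.from_quat(R).as_matrix()
    d=R@np.array([(u-K[0,2])/K[0,0],(v-K[1,2])/K[1,1],1]); o=np.array(s['xyz'])
    return o+d*(z-o[2])/d[2]
E
python3 - <<'E'
from h import *
for n in('scene','top'):
    s=snap(n); save(s['color'],n+'0.png'); print(n,s['K'],s['xyz'],s['rotation'])
print(manip.state())
E
```

```text
pics
scene [[425.78333245   0.         323.17742091]
 [  0.         425.78333245 204.00622819]
 [  0.           0.           1.        ]] [1.17895144 0.64416097 0.86841837] [ 0.36714685  0.84230615 -0.36093886 -0.15952015]
top [[432.0866679    0.         317.37609349]
 [  0.         432.0866679  200.89671815]
 [  0.           0.           1.        ]] [0.44460514 0.11914293 1.42413575] [-0.70205703  0.71049168 -0.03624021  0.03168827]
{'clock': 0.1, 'joints': array([-1.23446559,  0.61584137, -0.01261407,  1.42471344,  0.00809595,
        1.10341426, -0.04039791]), 'joint_velocities': array([-0.00050625, -0.00152922, -0.00102799, -0.00353374, -0.00074184,
        0.00130563, -0.00040241]), 'joint_efforts': array([ 1.31180626e-03, -4.60043371e+01,  2.09973813e-01, -1.66244709e+01,
       -6.12392323e-02,  1.69495615e-02,  9.97230245e-05]), 'eef_pos': array([0.23043734, 0.60702419, 0.21759314]), 'ee_rot': array([ 1.80390515e-01,  9.83594382e-01, -1.14645823e-03, -1.96642579e-04]), 'wrist_force': array([ 0.38245716, -0.31015563, -0.33110891]), 'wrist_torque': array([ 0.01061205, -0.02533039,  0.00218185]), 'gripper_force': 0.0, 'gripper_width': 0.09288871520819333}
```

View pics/scene0.png

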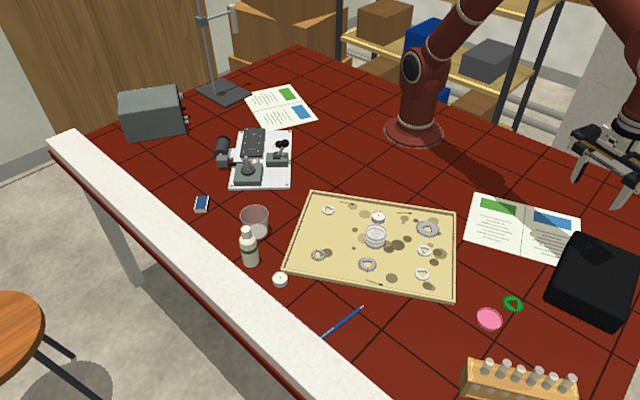

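View pics/top0.png

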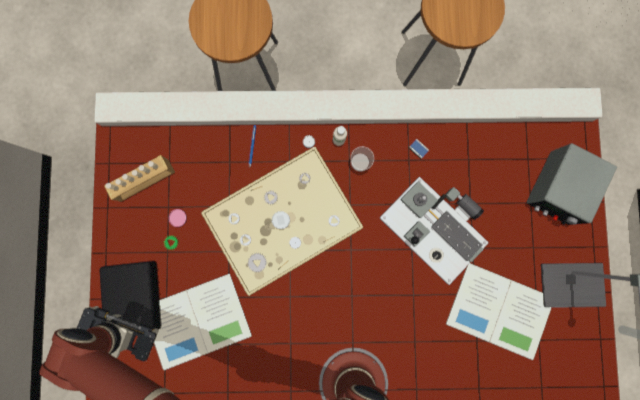

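Run:
```python
from h import *
for n,(u0,u1,v0,v1) in dict(scene=(280,460,188,305),top=(200,365,145,295)).items():
    c=np.load(n+'.npz')['color'][v0:v1,u0:u1]
    k=min(800/(u1-u0),600/(v1-v0)); save(cv2.resize(c,None,fx=k,fy=k,interpolation=cv2.INTER_CUBIC)[:600,:800],n+'_tray.png');print(n,k)
```

```text
scene 4.444444444444445
top 4.0
```

View pics/scene_tray.png

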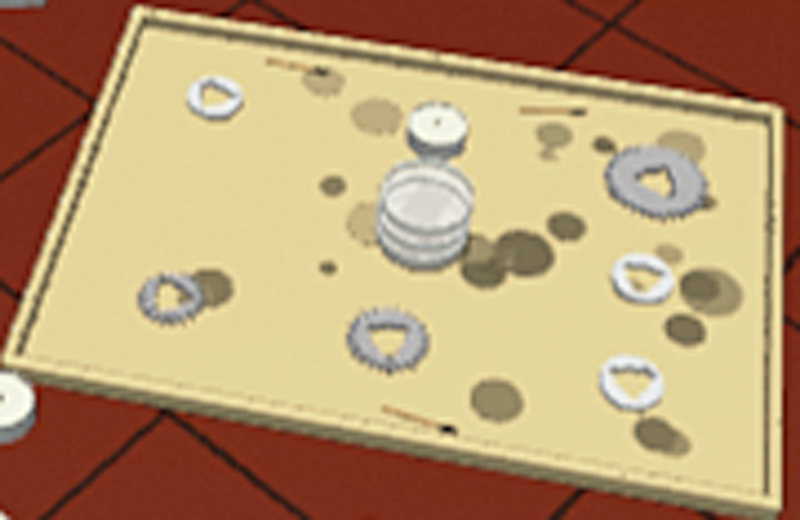

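View pics/top_tray.png

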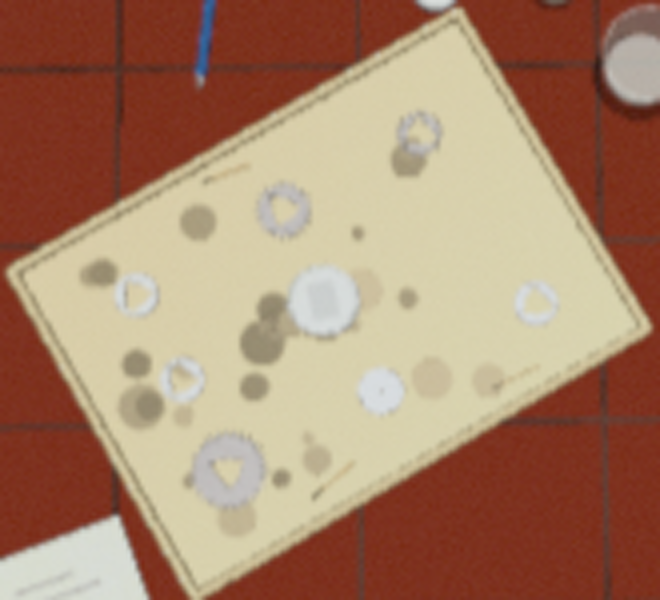

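```bash
cat >> h.py <<'E'
def Rm(s):
    R=np.array(s['rotation'])
    from scipy.spatial.transform import Rotation as Ro
    return R if R.shape==(3,3) else Ro.from_quat(R).as_matrix()
def project(s,P):
    q=(np.atleast_2d(P)-s['xyz'])@Rm(s); q=q@np.array(s['K']).T; return q[:,:2]/q[:,2:]
def rect(s,c,z,half=.04,res=.0005,img=None):
    """ortho patch on plane z around c; row up = +y world, col right = +x"""
    n=int(2*half/res)
    cor=np.array([[c[0]-half,c[1]+half,z],[c[0]+half,c[1]+half,z],[c[0]+half,c[1]-half,z],[c[0]-half,c[1]-half,z]])
    H=cv2.getPerspectiveTransform(project(s,cor).astype(np.float32),np.float32([[0,0],[n,0],[n,n],[0,n]]))
    return cv2.warpPerspective(s['color'] if img is None else img,H,(n,n),flags=cv2.INTER_CUBIC)
def blobs(s,z=.009):
    """unsaturated blobs on the tray: world x,y at plane z, eq. diameter"""
    hsv=cv2.cvtColor(s['color'],cv2.COLOR_RGB2HSV); out=[]
    m=((hsv[...,1]<38)&(hsv[...,2]>95)).astype(np.uint8)
    cs,_=cv2.findContours(m,cv2.RETR_EXTERNAL,cv2.CHAIN_APPROX_NONE)
    for c in cs:
        if 30<cv2.contourArea(c)<900:
            (u,v),_=cv2.minEnclosingCircle(c)
            P=np.array([cast(s,*p[0],z)[:2] for p in c]).astype(np.float32)
            (a,b),r=cv2.minEnclosingCircle(P); A=cv2.contourArea(P)
            M=cv2.moments(P)
            if A>0 and A/(np.pi*r*r)>.6: out.append((round(u),round(v),round(float(M['m10']/M['m00']),4),round(float(M['m01']/M['m00']),4),round(2e3*r,1),round(2e3*(A/np.pi)**.5,1)))
    return out
E
python3 - <<'E'
from h import *
for n in('top','scene'):
    s=dict(np.load(n+'.npz')); print(n)
    for b in blobs(s): print(b)
E
```

```text
top
(257, 262, 0.3835, 0.3084, 61.7, 57.9)
(295, 242, 0.4465, 0.1852, 41.2, 37.5)
(245, 240, 0.4574, 0.3466, 39.0, 35.4)
(334, 220, 0.5163, 0.057, 38.9, 36.6)
(233, 218, 0.5274, 0.3844, 38.3, 35.3)
(280, 220, 0.5208, 0.2313, 61.6, 58.0)
(270, 197, 0.5955, 0.2636, 44.4, 40.8)
(304, 178, 0.6576, 0.1519, 35.9, 33.2)
(360, 161, 0.71, -0.0331, 60.7, 54.7)
(308, 141, 0.7806, 0.1365, 40.0, 37.2)
scene
(521, 368, 0.5971, 0.6722, 16.3, 13.3)
(280, 278, 0.7826, 0.1352, 48.3, 41.0)
(422, 273, 0.5303, 0.3832, 38.6, 34.6)
(367, 264, 0.5995, 0.2636, 45.6, 41.4)
(318, 254, 0.662, 0.1517, 38.7, 34.6)
(424, 250, 0.4603, 0.3455, 38.3, 35.0)
(427, 230, 0.3875, 0.3083, 63.2, 58.6)
(328, 209, 0.5199, 0.0567, 39.1, 35.2)
```

Run:
```python
from h import *
T=dict(np.load('top.npz'));S=dict(np.load('scene.npz'))
parts=dict(c64=((.3835,.3084),(.3875,.3083)),c48=((.5955,.2636),(.5995,.2636)),c40=((.6576,.1519),(.662,.1517)),sb=((.4574,.3466),(.4603,.3455)),sc=((.5274,.3844),(.5303,.3832)))
h=cast(T,421,199,.08)[:2]; print('hub',h)
# drive base
hsv=cv2.cvtColor(T['color'],cv2.COLOR_RGB2HSV)
m=(hsv[...,1]<60).astype(np.uint8)[165:295,370:500]
cs,_=cv2.findContours(m,cv2.RETR_EXTERNAL,cv2.CHAIN_APPROX_NONE); c=max(cs,key=cv2.contourArea)+[[370,165]]
P=np.array([cast(T,*p[0],.012)[:2] for p in c]).astype(np.float32); print(cv2.minAreaRect(P))
t=[]
for k,(a,b) in parts.items(): t+=[rect(T,a,.009,.028,.00028),rect(S,b,.009,.028,.00028)]
t+=[rect(T,h,.08,.028,.00028),rect(S,h,.08,.028,.00028)]
t=[x[:200,:200] for x in t]
save(np.vstack([np.hstack(t[i:i+4]) for i in(0,4,8)]),'patch.png')
k=5; save(cv2.resize(S['color'][120:200,205:305],None,fx=7,fy=7,interpolation=cv2.INTER_CUBIC),'drv.png')
```

```text
hub [ 0.57630973 -0.21481974]
((0.45552435517311096, -0.3393676280975342), (0.4482238292694092, 0.2580454647541046), 44.565982818603516)
```

View pics/patch.png

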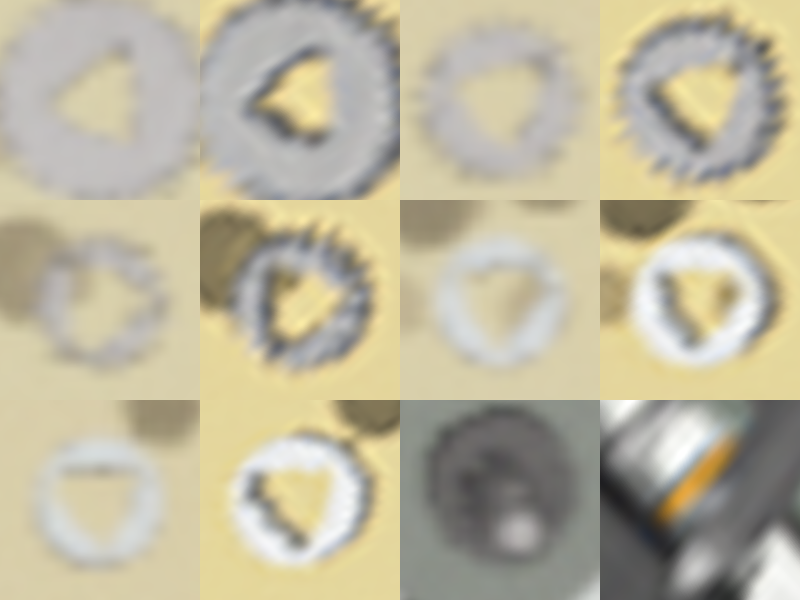

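View pics/drv.png

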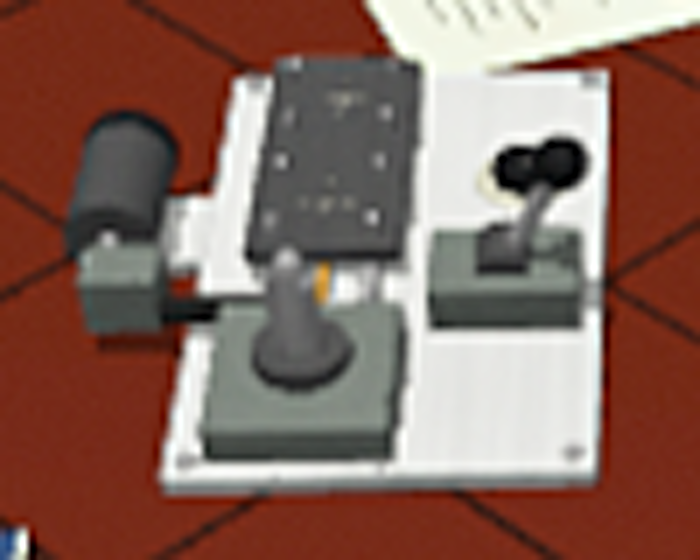

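Run:
```python
from h import *
T=dict(np.load('top.npz'));S=dict(np.load('scene.npz'))
print('T base',[cast(T,u,v,.012)[:2].round(4) for u,v in((419,178),(488,242),(451,283),(380,218))])
sc=lambda u,v:(205+(u+.5)/7-.5,120+(v+.5)/7-.5)
print('S base',[cast(S,*sc(u,v),.012)[:2].round(4) for u,v in((240,70),(608,70),(597,475),(165,478))])
print('stops S',[cast(S,*sc(u,v),.037)[:2].round(4) for u,v in((297,63),(408,67),(290,115),(386,110),(280,160),(380,160),(268,217),(372,217))])
print('cross S',[cast(S,*sc(u,v),.030)[:2].round(4) for u,v in((345,98),(334,200))])
print('tip S',cast(S,*sc(288,255),.091)); a=np.array([.5811,-.2232,.08]); o=T['xyz']; print('tip T',o+(a-o)*(.091-o[2])/(a-o)[2])
print('ball S',cast(S,*sc(562,163),.088),cast(S,*sc(515,165),.088))
# bright spots in T plate
g=cv2.cvtColor(T['color'],cv2.COLOR_RGB2GRAY)
R=rect(T,(.47,-.33),.030,.14,.0005); save(R,'drvT.png')
```

```text
T base [array([ 0.6528, -0.2276]), array([ 0.4395, -0.4455]), array([ 0.3092, -0.3191]), array([ 0.522 , -0.0951])]
S base [array([ 0.4372, -0.4495]), array([ 0.3088, -0.3124]), array([ 0.5305, -0.0904]), array([ 0.6598, -0.226 ])]
stops S [array([ 0.4356, -0.4018]), array([ 0.4002, -0.3588]), array([ 0.467 , -0.3693]), array([ 0.4323, -0.3385]), array([ 0.4944, -0.3437]), array([ 0.4618, -0.3089]), array([ 0.5275, -0.3124]), array([ 0.4944, -0.277 ])]
cross S [array([ 0.433 , -0.3694]), array([ 0.4921, -0.3081])]
tip S [ 0.58143319 -0.22270616  0.091     ]
tip T [ 0.57998297 -0.22039837  0.091     ]
ball S [ 0.45170741 -0.18920971  0.088     ] [ 0.46712277 -0.20343984  0.088     ]
```

View pics/drvT.png

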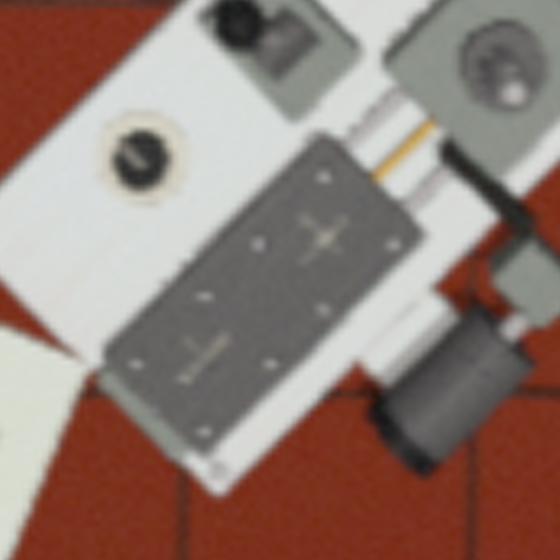

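Run:
```python
from h import *
T=dict(np.load('top.npz'));S=dict(np.load('scene.npz'))
parts=dict(c64=((.3835,.3084),(.3875,.3083)),c48=((.5955,.2636),(.5995,.2636)),c40=((.6576,.1519),(.662,.1517)),sb=((.4574,.3466),(.4603,.3455)),sc=((.5274,.3844),(.5303,.3832)),sa=((.5163,.057),(.5199,.0567)))
yy,xx=np.mgrid[0:160,0:160]; X=(xx-79.5)*.25e-3*1e3; Y=-(yy-79.5)*.25
for k,ab in parts.items():
  for n,s,c in(('T',T,ab[0]),('S',S,ab[1])):
    hsv=cv2.cvtColor(s['color'],cv2.COLOR_RGB2HSV)[...,1].astype(np.float32)
    p=rect(s,c,.009,.02,.00025,img=hsv)
    w=np.clip((p-20)/60,0,1); lim=15.5 if k[0]=='c' else 14.5
    m=np.hypot(X,Y)<lim; w=w*m
    cx,cy=(w*X).sum()/w.sum(),(w*Y).sum()/w.sum(); x,y=X-cx,Y-cy; r=np.hypot(x,y); a=np.arctan2(y,x)
    f=(w*r**3*np.exp(-3j*a)).sum(); th=-np.angle(f)/3
    lob=[]
    for i in range(3):
        t=th+i*2*np.pi/3; d=np.abs(np.angle(np.exp(1j*(np.arctan2(Y-0,X)-t))))
        q=(d<.8)&(np.hypot(X,Y)>8); lob.append((round(np.degrees(np.angle(np.exp(1j*t)))),round(float((w*q).sum()*.0625),1)))
    print(k,n,'hole c',round(float(cx),2),round(float(cy),2),lob)
o=[rect(T,(.5805,-.2212),.088,.022,.00011),rect(S,(.5812,-.2217),.088,.022,.00011)]
o=[np.clip((x.astype(float)-50)*1.8,0,255).astype(np.uint8) for x in o]
save(np.hstack(o),'hub.png')
```

```text
c64 T hole c 0.48 0.58 [(-54, 17.4), (66, 27.7), (-174, 15.9)]
c64 S hole c 0.56 0.89 [(-55, 23.8), (65, 42.7), (-175, 19.2)]
c48 T hole c 0.71 0.35 [(41, 28.1), (161, 15.1), (-79, 18.4)]
c48 S hole c 0.61 0.66 [(44, 47.4), (164, 27.5), (-76, 26.4)]
c40 T hole c 0.59 -1.22 [(5, 26.1), (125, 13.6), (-115, 32.7)]
c40 S hole c 0.24 -1.35 [(5, 31.6), (125, 13.2), (-115, 46.2)]
sb T hole c 0.73 0.2 [(25, 18.1), (145, 8.6), (-95, 9.7)]
sb S hole c 1.04 0.13 [(26, 29.7), (146, 12.4), (-94, 18.7)]
sc T hole c -0.88 0.07 [(37, 7.8), (157, 18.2), (-83, 9.6)]
sc S hole c -0.5 0.53 [(37, 16.1), (157, 29.5), (-83, 14.9)]
sa T hole c 0.35 -0.78 [(10, 7.4), (130, 4.2), (-110, 12.5)]
sa S hole c -0.08 -1.15 [(9, 13.9), (129, 11.1), (-111, 28.1)]
```

View pics/hub.png

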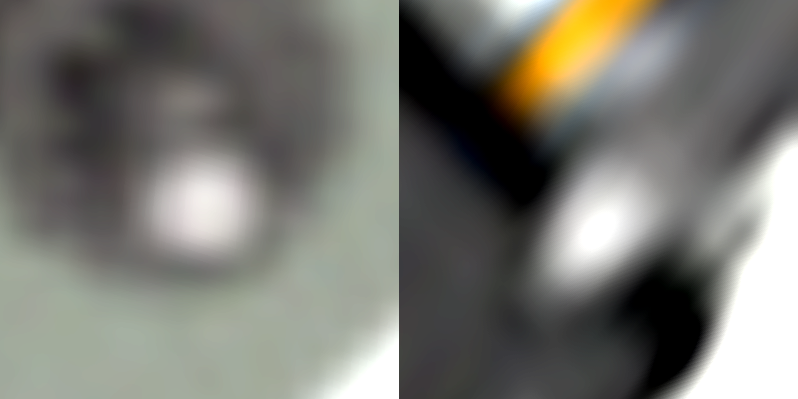

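Candidates: cog_64 scene (428,229)/top (257,262); 48 mm cog (367,264)/(270,197), 40 mm cog (318,255)/(304,178). Spacers are at top (233,218), (245,240), (334,220). The tea light at (295,242), the green ring at (170,242), the pink dish at (177,217) and the off-tray tea light at (308,141) are look-alikes and stay put. The blob diameters show that the 56 mm cog is absent. The stations and hub in the drive crop match the given spacing. In the patches, the master grooves lie at about 66° (c64), 42° (c48), 25° (sb) and 157° (sc).

```bash
cat >> h.py <<'E'
def pose():
    s=manip.state(); x,y,z,w=s['ee_rot']
    from scipy.spatial.transform import Rotation as Ro
    return s,Ro.from_quat(s['ee_rot']).as_matrix()
def to(x,y,z,yaw=None):
    "tool-axis shift for a world target; yaw = heading of tool y in deg"
    s,R=pose(); d=R.T@(np.array([x,y,z])-s['eef_pos']); h=np.degrees(np.arctan2(R[1,1],R[0,1]))
    print('t',round(s['clock'],1),'pos',s['eef_pos'].round(4),'yaw',round(h,1),'q7',round(s['joints'][6],2),'w',round(s['gripper_width'],4),'gf',round(s['gripper_force'],1),'F',s['wrist_force'].round(1),'tilt',R[:2,2].round(4))
    print('  shift mm',(d*1e3).round(1),'n>=',int(np.ceil(np.linalg.norm(d)/.04)),end='')
    if yaw is not None:
        t=(h-yaw+180)%360-180; print('  rz',round(np.radians(t),3),'rad n>=',int(np.ceil(abs(t)/6.9)))
    else: print()
E
r='[-0.0278,-0.0249,0,0,0,0,1]'; python3 -m inch '[[-0.0278,-0.0249,0,0,0,0,1],[-0.0278,-0.0249,0,0,0,0,1],[-0.0278,-0.0249,0,0,0,0,1],[-0.0278,-0.0249,0,0,0,0,1],[-0.0278,-0.0249,0,0,0,0,1],[-0.0278,-0.0249,0,0,0,0,1],[-0.0278,-0.0249,0,0,0,0,1],[-0.0278,-0.0249,0,0,0,0,1],[-0.0278,-0.0249,0,0,0,0,1]]' 30
python3 -m inch '[[0,0,0.0098,0,0,0.12,1],[0,0,0.0098,0,0,0.12,1],[0,0,0.0098,0,0,0.12,1],[0,0,0.0098,0,0,0.12,1],[0,0,0.0098,0,0,0.12,1],[0,0,0.0098,0,0,0.12,1],[0,0,0.0098,0,0,0.12,1],[0,0,0.0098,0,0,0.12,1],[0,0,0.0098,0,0,0.12,1],[0,0,0.0098,0,0,0.12,1],[0,0,0.0098,0,0,0.12,1],[0,0,0.0098,0,0,0.12,1],[0,0,0.0098,0,0,0.12,1],[0,0,0.0098,0,0,0.12,1],[0,0,0.0098,0,0,0.12,1],[0,0,0.0098,0,0,0.12,1],[0,0,0,0,0,0,1]]'
python3 -c "
from h import *
to(.385,.3085,.006,-40)"
```

```text
clock: 0.85
eef_pos: [0.3853, 0.3074, 0.2184]
ee_rot: [0.18, 0.984, -0.0, -0.0]
wrist_force: [0.5, 0.5, 0.5]
gripper_width: 0.093
gripper_force: 0.0
clock: 2.27
eef_pos: [0.3836, 0.3088, 0.06]
ee_rot: [0.91, 0.416, -0.002, 0.001]
wrist_force: [0.1, 0.3, -0.3]
gripper_width: 0.093
gripper_force: 0.0
t 2.3 pos [0.3836 0.3088 0.06  ] yaw -40.9 q7 -0.92 w 0.093 gf 0.0 F [ 0.1  0.3 -0.3] tilt [-0.003  -0.0031]
  shift mm [ 0.9  1.2 54. ] n>= 2  rz -0.015 rad n>= 1
```

```bash
python3 -m inch '[[0.0009,0.0012,0.018,0,0,0,1],[0,0,0.018,0,0,0,1],[0,0,0.0125,0,0,0,1],[0,0,0.005,0,0,0,1],[0,0,0,0,0,0,1],[0,0,0,0,0,0,-1],[0,0,0,0,0,0,-1],[0,0,0,0,0,0,-1],[0,0,0,0,0,0,-1],[0,0,0,0,0,0,-1],[0,0,0,0,0,0,-1],[0,0,0,0,0,0,-1]]' 30
python3 -m inch '[[0,0,-0.01,0,0,0,-1],[0,0,-0.02,0,0,0,-1],[0,0,-0.03,0,0,0,-1],[0,0,-0.03,0,0,0,-1],[0,0,-0.03,0,0,0,-1],[0,0,0,0,0,0,-1]]'
python3 -c "
from h import *
to(.5808,-.2212,.13,-8)"
```

```text
clock: 3.27
eef_pos: [0.3874, 0.3096, 0.0093]
ee_rot: [0.909, 0.416, 0.001, -0.0]
wrist_force: [0.5, -0.1, 6.3]
gripper_width: 0.0512
gripper_force: 2.9
clock: 3.77
eef_pos: [0.3896, 0.3109, 0.1337]
ee_rot: [0.909, 0.416, 0.005, -0.001]
wrist_force: [0.6, 1.0, 0.5]
gripper_width: 0.0108
gripper_force: 0.0
t 3.8 pos [0.3896 0.3109 0.1337] yaw -40.8 q7 -0.99 w 0.0108 gf 0.0 F [0.6 1.  0.5] tilt [0.0081 0.0067]
  shift mm [-277.8  492.4    1.7] n>= 15  rz -0.573 rad n>= 5
```

```bash
python3 -m inch '[[-0.03,0.02,-0.02,0,0,0,1],[-0.03,0.02,-0.02,0,0,0,1],[-0.03,0.02,0,0,0,0,1],[-0.03,0.02,0,0,0,0,1],[0,0,0,0,0,0,1]]'
python3 - <<'E'
from h import *
for n in('top','scene'):
    s=snap(n); print(n)
    for b in blobs(s): print(b)
save(cv2.resize(s['color'][180:310,300:480],None,fx=4.4,fy=4.4,interpolation=cv2.INTER_CUBIC),'s2.png')
E
```

```text
clock: 4.18
eef_pos: [0.3666, 0.1592, 0.1689]
ee_rot: [0.911, 0.412, -0.002, 0.0]
wrist_force: [0.0, 1.1, -0.7]
gripper_width: 0.04
gripper_force: 0.0
top
(256, 263, 0.3824, 0.3098, 62.8, 57.9)
(294, 242, 0.4466, 0.1851, 41.3, 37.6)
(245, 240, 0.4574, 0.3466, 39.0, 35.4)
(334, 220, 0.5163, 0.057, 38.9, 36.6)
(233, 218, 0.5272, 0.3843, 38.1, 35.1)
(280, 220, 0.5208, 0.2314, 61.6, 58.1)
(270, 197, 0.5956, 0.2632, 44.3, 40.8)
(304, 178, 0.658, 0.152, 35.7, 33.2)
(360, 162, 0.71, -0.033, 58.2, 54.7)
(308, 141, 0.7806, 0.1365, 40.0, 37.2)
scene
(572, 377, 0.5426, 0.7577, 16.1, 13.7)
(280, 278, 0.7826, 0.1352, 48.3, 41.0)
(422, 273, 0.5301, 0.3832, 38.3, 34.5)
(367, 264, 0.5996, 0.2636, 45.6, 41.5)
(318, 254, 0.662, 0.1517, 38.7, 34.6)
(424, 250, 0.4603, 0.3455, 38.3, 35.0)
(428, 228, 0.3866, 0.3093, 62.3, 58.0)
(328, 209, 0.5199, 0.0567, 39.1, 35.2)
```

View pics/s2.png

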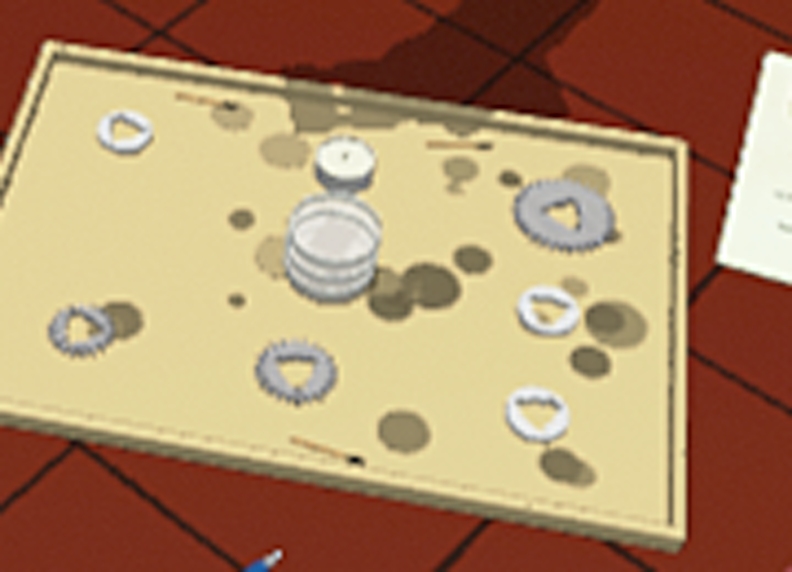

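```bash
python3 -c "
from h import *
to(.3842,.3096,.06,-41)"
```

```text
t 4.3 pos [0.3683 0.1652 0.1687] yaw -41.0 q7 -0.81 w 0.0474 gf 0.0 F [ 0.9  0.9 -0.3] tilt [-0.0004  0.0008]
  shift mm [119.5 -82.6 108.8] n>= 5  rz 0.0 rad n>= 1
```

```bash
python3 -m inch '[[0.024,-0.0165,0.0218,0,0,0,1],[0.024,-0.0165,0.0218,0,0,0,1],[0.024,-0.0165,0.0218,0,0,0,1],[0.024,-0.0165,0.0218,0,0,0,1],[0.024,-0.0165,0.0218,0,0,0,1],[0,0,0,0,0,0,1],[0,0,0.018,0,0,0,1],[0,0,0.018,0,0,0,1],[0,0,0.014,0,0,0,1],[0,0,0,0,0,0,1],[0,0,0,0,0,0,1],[0,0,0,0,0,0,1]]' 30
python3 -c "
from h import *
to(.3842,.3096,.0048,-41)"
```

```text
clock: 5.28
eef_pos: [0.3849, 0.3117, 0.0098]
ee_rot: [0.909, 0.417, 0.0, -0.0]
wrist_force: [0.3, 0.0, -0.1]
gripper_width: 0.093
gripper_force: 0.0
t 5.3 pos [0.3849 0.3117 0.0098] yaw -40.7 q7 -0.84 w 0.093 gf 0.0 F [ 0.3  0.  -0.1] tilt [0.0006 0.0007]
  shift mm [-2.   0.9  5. ] n>= 1  rz 0.005 rad n>= 1
```

```bash
python3 -m inch '[[-0.002,0.001,0.003,0,0,0,1],[0,0,0.0018,0,0,0,1],[0,0,0,0,0,0,1],[0,0,0,0,0,0,1]]'; python3 -m inch '[[0,0,0,0,0,0,0.5],[0,0,0,0,0,0,0.2],[0,0,0,0,0,0,-1],[0,0,0,0,0,0,-1],[0,0,0,0,0,0,-1],[0,0,0,0,0,0,-1],[0,0,0,0,0,0,-1],[0,0,0,0,0,0,-1]]' 20
python3 -c "
from h import *
to(.3842,.3096,.0048,-41)"
```

```text
clock: 5.62
eef_pos: [0.3842, 0.3088, 0.0048]
ee_rot: [0.909, 0.416, 0.0, -0.0]
wrist_force: [0.1, -1.7, 0.0]
gripper_width: 0.093
gripper_force: 0.0
clock: 6.28
eef_pos: [0.3842, 0.3087, 0.0046]
ee_rot: [0.909, 0.416, 0.0, 0.0]
wrist_force: [0.3, -0.3, 0.4]
gripper_width: 0.0627
gripper_force: 20.0
t 6.3 pos [0.3842 0.3087 0.0046] yaw -40.8 q7 -0.83 w 0.0627 gf 20.0 F [ 0.3 -0.3  0.4] tilt [ 0.0002 -0.0001]
  shift mm [ 0.7 -0.6 -0.2] n>= 1  rz 0.004 rad n>= 1
```

```bash
python3 -m inch '[[0,0,0,0,0,0,-1],[0,0,-0.01,0,0,0,-1],[0,0,-0.02,0,0,0,-1],[0,0,-0.03,0,0,0,-1],[0,0,-0.03,0,0,0,-1],[0,0,-0.03,0,0,0,-1],[0,0,-0.025,0,0,0,-1],[0,0,0,0,0,0,-1]]' 40
python3 -m inch '[[-0.0182,0.033,0,0,0,0,-1],[-0.0182,0.033,0,0,0,0,-1],[-0.0182,0.033,0,0,0,0,-1],[-0.0182,0.033,0,0,0,0,-1],[-0.0182,0.033,0,0,0,0,-1],[-0.0182,0.033,0,0,0,0,-1],[-0.0182,0.033,0,0,0,0,-1],[-0.0182,0.033,0,0,0,0,-1],[-0.0182,0.033,0,0,0,0,-1],[-0.0182,0.033,0,0,0,0,-1],[-0.0182,0.033,0,0,0,0,-1],[-0.0182,0.033,0,0,0,0,-1],[-0.0182,0.033,0,0,0,0,-1],[-0.0182,0.033,0,0,0,0,-1],[-0.0182,0.033,0,0,0,0,-1],[0,0,0,0,0,-0.12,-1],[0,0,0,0,0,-0.12,-1],[0,0,0,0,0,-0.12,-1],[0,0,0,0,0,-0.12,-1],[0,0,0,0,0,-0.08,-1]]'
python3 -c "
from h import *
to(.5808,-.2212,.092,-8.8)"
```

```text
clock: 6.95
eef_pos: [0.3866, 0.3101, 0.1545]
ee_rot: [0.909, 0.416, 0.005, -0.001]
wrist_force: [0.1, -0.7, -0.1]
gripper_width: 0.0624
gripper_force: 40.0
clock: 8.62
eef_pos: [0.5795, -0.221, 0.1486]
ee_rot: [0.757, 0.653, -0.0, -0.001]
wrist_force: [0.3, 0.1, -1.5]
gripper_width: 0.0624
gripper_force: 40.0
t 8.6 pos [ 0.5795 -0.221   0.1486] yaw -8.4 q7 0.43 w 0.0624 gf 40.0 F [ 0.3  0.1 -1.5] tilt [-0.0023  0.0012]
  shift mm [-0.1  1.5 56.6] n>= 2  rz 0.007 rad n>= 1
```

```bash
python3 -m inch '[[0,0.0015,0.02,0,0,0,-1],[0,0,0.02,0,0,0,-1],[0,0,0.013,0,0,0,-1],[0,0,0,0,0,0,-1],[0,0,0,0,0,0,-1]]'
python3 -m inch '[[0,0,0.004,0,0,0,-1],[0,0,0.004,0,0,0,-1],[0,0,0,0,0,0,-1],[0,0,0,0,0,0,-1]]'
```

```text
clock: 9.03
eef_pos: [0.5809, -0.2211, 0.0955]
ee_rot: [0.759, 0.651, -0.001, -0.001]
wrist_force: [0.3, -0.4, -0.8]
gripper_width: 0.0624
gripper_force: 40.0
clock: 9.37
eef_pos: [0.5821, -0.2215, 0.0888]
ee_rot: [0.759, 0.651, 0.0, 0.0]
wrist_force: [-0.2, -0.2, -1.1]
gripper_width: 0.0622
gripper_force: 40.0
```

```bash
python3 -m inch '[[0,0,0.003,0,0,0,-1],[0,0,0.003,0,0,0,-1],[0,0,0,0,0,0,-1],[0,0,0,0,0,0,-1]]'
```

```text
clock: 9.7
eef_pos: [0.5818, -0.2215, 0.0823]
ee_rot: [0.759, 0.651, -0.0, -0.0]
wrist_force: [-0.2, -0.0, -0.6]
gripper_width: 0.0621
gripper_force: 40.0
```

```bash
python3 -m inch '[[0,0,0.003,0,0,0,-1],[0,0,0.003,0,0,0,-1],[0,0,0,0,0,0,-1],[0,0,0,0,0,0,-1]]'; python3 -m inch '[[0,0,0.003,0,0,0,-1],[0,0,0.003,0,0,0,-1],[0,0,0,0,0,0,-1],[0,0,0,0,0,0,-1]]'
```

```text
clock: 10.03
eef_pos: [0.5819, -0.2216, 0.0763]
ee_rot: [0.759, 0.651, -0.0, -0.0]
wrist_force: [0.1, -0.8, -1.0]
gripper_width: 0.0622
gripper_force: 40.0
clock: 10.37
eef_pos: [0.5819, -0.2216, 0.0703]
ee_rot: [0.759, 0.651, -0.0, -0.0]
wrist_force: [-0.3, 0.4, -0.7]
gripper_width: 0.062
gripper_force: 40.0
```

```bash
python3 -m inch '[[0,0,0.004,0,0,0,-1],[0,0,0.004,0,0,0,-1],[0,0,0.004,0,0,0,-1],[0,0,0.004,0,0,0,-1],[0,0,0.004,0,0,0,-1],[0,0,0,0,0,0,-1],[0,0,0.003,0,0,0,-1],[0,0,0.003,0,0,0,-1],[0,0,0.001,0,0,0,-1],[0,0,0,0,0,0,-1],[0,0,0,0,0,0,-1]]'
```

```text
clock: 11.28
eef_pos: [0.582, -0.2215, 0.0446]
ee_rot: [0.759, 0.651, 0.0, -0.0]
wrist_force: [-1.7, 0.6, 4.8]
gripper_width: 0.0622
gripper_force: 40.0
```

```bash
python3 -m inch '[[0,0,0,0,0,0,1],[0,0,0,0,0,0,1],[0,0,0,0,0,0,1],[0,0,0,0,0,0,1],[0,0,-0.02,0,0,0,1],[0,0,-0.03,0,0,0,1],[0,0,-0.035,0,0,0,1],[0,0,-0.02,0,0,0,1],[0,0,0,0,0,0.12,1],[0,0,0,0,0,0.12,1],[0,0,0,0,0,0.12,1],[0,0,0,0,0,0.12,1],[0,0,0,0,0,0.12,1],[0,0,0,0,0,0.12,1],[0,0,0,0,0,0,1]]'
python3 -c "
from h import *
to(.4588,.346,.15,-50)"
```

```text
clock: 12.53
eef_pos: [0.582, -0.2212, 0.1481]
ee_rot: [0.94, 0.342, -0.0, -0.0]
wrist_force: [0.3, 0.1, 1.3]
gripper_width: 0.0928
gripper_force: 0.0
t 12.5 pos [ 0.582  -0.2212  0.1481] yaw -50.1 q7 -0.16 w 0.0928 gf 0.0 F [0.3 0.1 1.3] tilt [-0.0009 -0.0002]
  shift mm [ 269.7 -513.9   -1.9] n>= 15  rz -0.001 rad n>= 1
```

```bash
python3 -m inch '[[0.018,-0.0343,0,0,0,0,1],[0.018,-0.0343,0,0,0,0,1],[0.018,-0.0343,0,0,0,0,1],[0.018,-0.0343,0,0,0,0,1],[0.018,-0.0343,0,0,0,0,1],[0.018,-0.0343,0,0,0,0,1],[0.018,-0.0343,0,0,0,0,1],[0.018,-0.0343,0,0,0,0,1],[0.018,-0.0343,0,0,0,0,1],[0.018,-0.0343,0,0,0,0,1],[0.018,-0.0343,0,0,0,0,1],[0.018,-0.0343,0,0,0,0,1],[0.018,-0.0343,0,0,0,0,1],[0.018,-0.0343,0,0,0,0,1],[0.018,-0.0343,0,0,0,0,1],[0,0,0.03,0,0,0,1],[0,0,0.03,0,0,0,1],[0,0,0.03,0,0,0,1],[0,0,0,0,0,0,1],[0,0,0,0,0,0,1]]'
python3 - <<'E'
from h import *
s=snap('scene')
for b in blobs(s): print(b)
save(cv2.resize(s['color'][125:195,205:305],None,fx=5,fy=5,interpolation=cv2.INTER_CUBIC),'s3.png')
to(.4588,.346,.0048,-50)
E
```

```text
clock: 14.2
eef_pos: [0.4569, 0.3454, 0.0576]
ee_rot: [0.939, 0.343, -0.002, 0.0]
wrist_force: [-0.3, 0.5, 0.3]
gripper_width: 0.0931
gripper_force: 0.0
(521, 368, 0.5972, 0.6722, 16.3, 13.4)
(280, 278, 0.7826, 0.1352, 48.3, 41.0)
(422, 273, 0.5303, 0.3832, 38.6, 34.6)
(367, 264, 0.5995, 0.2635, 45.5, 41.3)
(318, 254, 0.662, 0.1517, 38.7, 34.6)
(424, 250, 0.4605, 0.3458, 39.6, 35.4)
(328, 209, 0.5199, 0.0569, 39.1, 35.4)
t 14.2 pos [0.4584 0.3459 0.0592] yaw -49.9 q7 -1.02 w 0.0928 gf 0.0 F [ 0.7 -0.1  0.5] tilt [ 0.0006 -0.    ]
  shift mm [ 0.4  0.2 54.4] n>= 2  rz 0.002 rad n>= 1
```

View pics/s3.png

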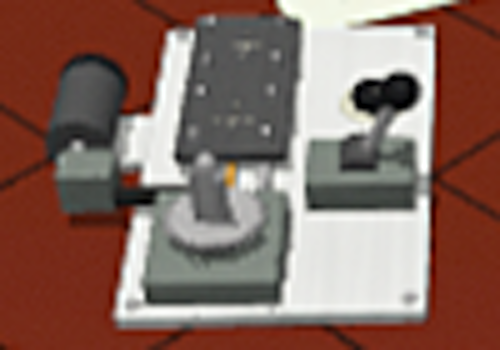

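```bash
python3 -m inch '[[0.0004,0,0.018,0,0,0,1],[0,0,0.018,0,0,0,1],[0,0,0.0135,0,0,0,1],[0,0,0.005,0,0,0,1],[0,0,0,0,0,0,0.5],[0,0,0,0,0,0,0.2],[0,0,0,0,0,0,-1],[0,0,0,0,0,0,-1],[0,0,0,0,0,0,-1],[0,0,0,0,0,0,-1],[0,0,0,0,0,0,-1],[0,0,0,0,0,0,-1],[0,0,0,0,0,0,-1],[0,0,0,0,0,0,-1]]' 20
python3 -c "
from h import *
to(.4588,.346,.0048,-50)"
```

```text
clock: 15.42
eef_pos: [0.4584, 0.3465, 0.0044]
ee_rot: [0.94, 0.342, 0.0, -0.0]
wrist_force: [-0.4, 0.2, 3.7]
gripper_width: 0.0347
gripper_force: 20.4
t 15.4 pos [0.4584 0.3465 0.0044] yaw -50.0 q7 -0.97 w 0.0347 gf 20.4 F [-0.4  0.2  3.7] tilt [0.0007 0.0005]
  shift mm [ 0.   0.6 -0.4] n>= 1  rz 0.001 rad n>= 1
```

```bash
python3 -m inch '[[0,0,0,0,0,0,-1],[0,0,-0.01,0,0,0,-1],[0,0,-0.02,0,0,0,-1],[0,0,-0.03,0,0,0,-1],[0,0,-0.03,0,0,0,-1],[0,0,-0.03,0,0,0,-1],[0,0,-0.025,0,0,0,-1],[0,0,0,0,0,0,-1]]' 40
python3 -m inch '[[-0.018,0.0343,0,0,0,0,-1],[-0.018,0.0343,0,0,0,0,-1],[-0.018,0.0343,0,0,0,0,-1],[-0.018,0.0343,0,0,0,0,-1],[-0.018,0.0343,0,0,0,0,-1],[-0.018,0.0343,0,0,0,0,-1],[-0.018,0.0343,0,0,0,0,-1],[-0.018,0.0343,0,0,0,0,-1],[-0.018,0.0343,0,0,0,0,-1],[-0.018,0.0343,0,0,0,0,-1],[-0.018,0.0343,0,0,0,0,-1],[-0.018,0.0343,0,0,0,0,-1],[-0.018,0.0343,0,0,0,0,-1],[-0.018,0.0343,0,0,0,0,-1],[-0.018,0.0343,0,0,0,0,-1]]'
python3 -m inch '[[0,0,0,0,0,-0.116,-1],[0,0,0,0,0,-0.116,-1],[0,0,0,0,0,-0.116,-1],[0,0,0,0,0,-0.116,-1],[0,0,0,0,0,-0.116,-1],[0,0,0,0,0,-0.116,-1],[0,0,0,0,0,-0.116,-1],[0,0,0,0,0,-0.116,-1],[0,0,0,0,0,-0.116,-1],[0,0,0,0,0,-0.116,-1],[0,0,0,0,0,-0.116,-1],[0,0,0,0,0,0,-1]]'
python3 -c "
from h import *
to(.582,-.2215,.095,23)"
```

```text
clock: 16.08
eef_pos: [0.461, 0.3473, 0.1545]
ee_rot: [0.94, 0.342, 0.005, -0.001]
wrist_force: [0.8, -0.0, -0.3]
gripper_width: 0.034
gripper_force: 40.0
clock: 17.33
eef_pos: [0.5816, -0.2227, 0.1483]
ee_rot: [0.94, 0.342, -0.001, -0.001]
wrist_force: [1.3, -0.3, -0.5]
gripper_width: 0.0345
gripper_force: 40.0
clock: 18.33
eef_pos: [0.5813, -0.2213, 0.1483]
ee_rot: [0.55, 0.835, -0.0, -0.001]
wrist_force: [-0.3, -0.4, 0.8]
gripper_width: 0.0342
gripper_force: 40.0
t 18.3 pos [ 0.5813 -0.2213  0.1483] yaw 23.2 q7 0.88 w 0.0342 gf 40.0 F [-0.3 -0.4  0.8] tilt [-0.002   0.0009]
  shift mm [-0.6  0.7 53.3] n>= 2  rz 0.004 rad n>= 1
```

```bash
python3 -m inch '[[-0.0006,0.0007,0.02,0,0,0,-1],[0,0,0.02,0,0,0,-1],[0,0,0.012,0,0,0,-1],[0,0,0.004,0,0,0,-1],[0,0,0.004,0,0,0,-1],[0,0,0.004,0,0,0,-1],[0,0,0.003,0,0,0,-1],[0,0,0,0,0,0,-1],[0,0,0,0,0,0,-1]]'
```

```text
clock: 19.08
eef_pos: [0.5835, -0.2217, 0.0825]
ee_rot: [0.551, 0.835, 0.0, 0.0]
wrist_force: [0.2, -0.7, 0.4]
gripper_width: 0.0343
gripper_force: 40.0
```

```bash
python3 -m inch '[[0.0004,-0.0012,0.003,0,0,0,-1],[0,0,0.003,0,0,0,-1],[0,0,0,0,0,0,-1],[0,0,0,0,0,0,-1]]'; python3 -m inch '[[0,0,0.003,0,0,0,-1],[0,0,0.003,0,0,0,-1],[0,0,0,0,0,0,-1],[0,0,0,0,0,0,-1]]'
```

```text
clock: 19.42
eef_pos: [0.5818, -0.2216, 0.0759]
ee_rot: [0.551, 0.835, -0.0, -0.0]
wrist_force: [-0.6, 0.5, -0.6]
gripper_width: 0.0344
gripper_force: 40.0
clock: 19.75
eef_pos: [0.5817, -0.2216, 0.0697]
ee_rot: [0.551, 0.835, -0.0, -0.0]
wrist_force: [0.5, -0.3, 0.1]
gripper_width: 0.0341
gripper_force: 40.0
```

```bash
python3 -m inch '[[0,0,0.004,0,0,0,-1],[0,0,0.004,0,0,0,-1],[0,0,0.004,0,0,0,-1],[0,0,0.004,0,0,0,-1],[0,0,0,0,0,0,-1],[0,0,0.003,0,0,0,-1],[0,0,0.002,0,0,0,-1],[0,0,0,0,0,0,-1],[0,0,0,0,0,0,-1]]'
python3 -m inch '[[0,0,0,0,0,0,0.4],[0,0,0,0,0,0,0.4],[0,0,0,0,0,0,0.4],[0,0,0,0,0,0,0.4],[0,0,-0.02,0,0,0,0.4],[0,0,-0.03,0,0,0,0.4],[0,0,-0.03,0,0,0,0.4],[0,0,-0.02,0,0,0,0.4],[0,0,0,0,0,0.11,0.4],[0,0,0,0,0,0.11,0.4],[0,0,0,0,0,0.11,0.4],[0,0,0,0,0,0.11,0.4],[0,0,0,0,0,0.11,0.4],[0,0,0,0,0,0.11,0.4],[0,0,0,0,0,0.11,0.4],[0,0,0,0,0,0.11,0.4],[0,0,0,0,0,0.11,0.4],[0,0,0,0,0,0.11,0.4]]'
python3 -c "
from h import *
to(.5976,.2635,.15,-40)"
```

```text
clock: 20.5
eef_pos: [0.5821, -0.2218, 0.0494]
ee_rot: [0.551, 0.835, 0.0, 0.0]
wrist_force: [-0.5, 0.0, 2.4]
gripper_width: 0.034
gripper_force: 40.8
clock: 22.0
eef_pos: [0.5825, -0.2209, 0.1485]
ee_rot: [0.907, 0.422, 0.0, -0.0]
wrist_force: [-0.6, -0.4, 0.1]
gripper_width: 0.0651
gripper_force: 0.0
t 22.0 pos [ 0.5825 -0.2209  0.1485] yaw -40.1 q7 -0.02 w 0.0651 gf 0.0 F [-0.6 -0.4  0.1] tilt [0.0006 0.0006]
  shift mm [ 380.1 -300.7   -1.2] n>= 13  rz -0.002 rad n>= 1
```

```bash
python3 -m inch '[[0.0292,-0.0231,0,0,0,0,0.4],[0.0292,-0.0231,0,0,0,0,0.4],[0.0292,-0.0231,0,0,0,0,0.4],[0.0292,-0.0231,0,0,0,0,0.4],[0.0292,-0.0231,0,0,0,0,0.4],[0.0292,-0.0231,0,0,0,0,0.4],[0.0292,-0.0231,0,0,0,0,0.4],[0.0292,-0.0231,0,0,0,0,0.4],[0.0292,-0.0231,0,0,0,0,0.4],[0.0292,-0.0231,0,0,0,0,0.4],[0.0292,-0.0231,0,0,0,0,0.4],[0.0292,-0.0231,0,0,0,0,0.4],[0.0292,-0.0231,0,0,0,0,0.4],[0,0,0.03,0,0,0,0.4],[0,0,0.03,0,0,0,0.4],[0,0,0.03,0,0,0,0.4],[0,0,0,0,0,0,0.4],[0,0,0,0,0,0,0.4]]'
python3 - <<'E'
from h import *
s=snap('scene')
for b in blobs(s): print(b)
to(.5976,.2635,.0047,-40)
E
```

```text
clock: 23.5
eef_pos: [0.5936, 0.2624, 0.0574]
ee_rot: [0.906, 0.424, -0.002, -0.0]
wrist_force: [0.1, 0.8, 0.4]
gripper_width: 0.0652
gripper_force: 0.0
(572, 377, 0.5425, 0.7576, 16.1, 13.6)
(554, 376, 0.5663, 0.7281, 16.0, 13.1)
(280, 278, 0.7827, 0.1351, 48.3, 40.9)
(422, 273, 0.5303, 0.3832, 38.6, 34.6)
(367, 264, 0.5996, 0.2638, 45.6, 41.7)
(318, 254, 0.662, 0.1517, 38.7, 34.6)
(374, 238, 0.5212, 0.2267, 64.3, 52.3)
t 23.6 pos [0.5954 0.2624 0.0595] yaw -39.9 q7 -0.72 w 0.0651 gf 0.0 F [0.4 0.  0.8] tilt [0.0008 0.0002]
  shift mm [ 2.2  1.  54.8] n>= 2  rz 0.002 rad n>= 1
```

```bash
python3 -m inch '[[0.0022,0.001,0.018,0,0,0,0.4],[0,0,0.018,0,0,0,0.4],[0,0,0.0138,0,0,0,0.4],[0,0,0.005,0,0,0,0.4],[0,0,0,0,0,0,0.4],[0,0,0,0,0,0,0.2],[0,0,0,0,0,0,-1],[0,0,0,0,0,0,-1],[0,0,0,0,0,0,-1],[0,0,0,0,0,0,-1],[0,0,0,0,0,0,-1],[0,0,0,0,0,0,-1]]' 20
python3 -c "
from h import *
to(.582,-.2216,.15,16)"
```

```text
clock: 24.55
eef_pos: [0.5976, 0.2633, 0.005]
ee_rot: [0.906, 0.424, 0.001, 0.0]
wrist_force: [0.2, -0.1, 5.0]
gripper_width: 0.0467
gripper_force: 20.0
t 24.6 pos [0.5976 0.2633 0.005 ] yaw -39.9 q7 -0.69 w 0.0467 gf 20.0 F [ 0.2 -0.1  5. ] tilt [0.0014 0.0004]
  shift mm [-381.9  299.  -145.2] n>= 13  rz -0.975 rad n>= 9
```

```bash
python3 -m inch '[[0,0,0,0,0,0,-1],[0,0,-0.01,0,0,0,-1],[0,0,-0.02,0,0,0,-1],[0,0,-0.03,0,0,0,-1],[0,0,-0.03,0,0,0,-1],[0,0,-0.03,0,0,0,-1],[0,0,-0.025,0,0,0,-1],[0,0,0,0,0,0,-1]]' 40
python3 -m inch '[[-0.0294,0.023,0,0,0,0,-1],[-0.0294,0.023,0,0,0,0,-1],[-0.0294,0.023,0,0,0,0,-1],[-0.0294,0.023,0,0,0,0,-1],[-0.0294,0.023,0,0,0,0,-1],[-0.0294,0.023,0,0,0,0,-1],[-0.0294,0.023,0,0,0,0,-1],[-0.0294,0.023,0,0,0,0,-1],[-0.0294,0.023,0,0,0,0,-1],[-0.0294,0.023,0,0,0,0,-1],[-0.0294,0.023,0,0,0,0,-1],[-0.0294,0.023,0,0,0,0,-1],[-0.0294,0.023,0,0,0,0,-1]]'
python3 -m inch '[[0,0,0,0,0,-0.108,-1],[0,0,0,0,0,-0.108,-1],[0,0,0,0,0,-0.108,-1],[0,0,0,0,0,-0.108,-1],[0,0,0,0,0,-0.108,-1],[0,0,0,0,0,-0.108,-1],[0,0,0,0,0,-0.108,-1],[0,0,0,0,0,-0.108,-1],[0,0,0,0,0,-0.108,-1],[0,0,0,0,0,0,-1]]'
python3 -c "
from h import *
to(.582,-.2216,.095,16)"
```

```text
clock: 25.22
eef_pos: [0.6001, 0.2637, 0.1553]
ee_rot: [0.906, 0.424, 0.005, 0.0]
wrist_force: [1.5, -0.2, -0.4]
gripper_width: 0.0464
gripper_force: 40.0
clock: 26.3
eef_pos: [0.5803, -0.2229, 0.1483]
ee_rot: [0.906, 0.424, -0.001, -0.001]
wrist_force: [0.3, 0.2, -0.4]
gripper_width: 0.0461
gripper_force: 40.0
clock: 27.13
eef_pos: [0.5804, -0.2215, 0.1483]
ee_rot: [0.602, 0.798, -0.0, -0.001]
wrist_force: [0.1, 0.3, -1.2]
gripper_width: 0.0463
gripper_force: 40.0
t 27.1 pos [ 0.5804 -0.2215  0.1483] yaw 15.9 q7 0.77 w 0.0463 gf 40.0 F [ 0.1  0.3 -1.2] tilt [-0.0023  0.0013]
  shift mm [-0.6  1.6 53.3] n>= 2  rz -0.002 rad n>= 1
```

```bash
python3 -m inch '[[-0.0004,0.0008,0.02,0,0,0,-1],[0,0,0.02,0,0,0,-1],[0,0,0.012,0,0,0,-1],[0,0,0.004,0,0,0,-1],[0,0,0.004,0,0,0,-1],[0,0,0.004,0,0,0,-1],[0,0,0.003,0,0,0,-1],[0,0,0,0,0,0,-1],[0,0,0,0,0,0,-1]]';python3 -m inch '[[0,0,0.003,0,0,0,-1],[0,0,0.003,0,0,0,-1],[0,0,0,0,0,0,-1],[0,0,0,0,0,0,-1]]'
```

```text
clock: 27.88
eef_pos: [0.5826, -0.2221, 0.0827]
ee_rot: [0.603, 0.798, 0.0, 0.0]
wrist_force: [-0.0, -0.3, -0.4]
gripper_width: 0.046
gripper_force: 40.0
clock: 28.22
eef_pos: [0.5821, -0.2219, 0.0761]
ee_rot: [0.603, 0.798, -0.0, -0.0]
wrist_force: [-0.2, -0.7, -0.0]
gripper_width: 0.046
gripper_force: 40.0
```

```bash
python3 -m inch '[[0,0,0.004,0,0,0,-1],[0,0,0.004,0,0,0,-1],[0,0,0.004,0,0,0,-1],[0,0,0.003,0,0,0,-1],[0,0,0,0,0,0,-1],[0,0,0.003,0,0,0,-1],[0,0,0.003,0,0,0,-1],[0,0,0,0,0,0,-1],[0,0,0,0,0,0,-1]]'
python3 -m inch '[[0,0,0,0,0,0,0.4],[0,0,0,0,0,0,0.4],[0,0,0,0,0,0,0.4],[0,0,0,0,0,0,0.4],[0,0,-0.02,0,0,0,0.4],[0,0,-0.03,0,0,0,0.4],[0,0,-0.03,0,0,0,0.4],[0,0,-0.015,0,0,0,0.4],[0,0,0,0,0,0,0.4]]'
python3 -c "
from h import *
to(.5288,.3838,.15,16)"
```

```text
clock: 28.97
eef_pos: [0.5826, -0.2222, 0.0559]
ee_rot: [0.603, 0.798, 0.0, 0.0]
wrist_force: [-1.2, 0.8, 4.6]
gripper_width: 0.0459
gripper_force: 40.0
clock: 29.72
eef_pos: [0.5848, -0.2233, 0.1544]
ee_rot: [0.603, 0.798, 0.001, 0.004]
wrist_force: [1.0, -0.7, 0.4]
gripper_width: 0.0651
gripper_force: 0.0
t 29.7 pos [ 0.5848 -0.2233  0.1544] yaw 15.8 q7 0.77 w 0.0651 gf 0.0 F [ 1.  -0.7  0.4] tilt [ 0.0079 -0.0032]
  shift mm [599.4 111.5   2. ] n>= 16  rz -0.003 rad n>= 1
```

```bash
python3 -m inch '[[0.0373,0.0071,0,0,0,0,0.4],[0.0373,0.0071,0,0,0,0,0.4],[0.0373,0.0071,0,0,0,0,0.4],[0.0373,0.0071,0,0,0,0,0.4],[0.0373,0.0071,0,0,0,0,0.4],[0.0373,0.0071,0,0,0,0,0.4],[0.0373,0.0071,0,0,0,0,0.4],[0.0373,0.0071,0,0,0,0,0.4],[0.0373,0.0071,0,0,0,0,0.4],[0.0373,0.0071,0,0,0,0,0.4],[0.0373,0.0071,0,0,0,0,0.4],[0.0373,0.0071,0,0,0,0,0.4],[0.0373,0.0071,0,0,0,0,0.4],[0.0373,0.0071,0,0,0,0,0.4],[0.0373,0.0071,0,0,0,0,0.4],[0.0373,0.0071,0,0,0,0,0.4],[0,0,0.03,0,0,0,0.4],[0,0,0.03,0,0,0,0.4],[0,0,0.025,0,0,0,0.4],[0,0,0,0,0,0,0.4]]'
python3 - <<'E'
from h import *
s=snap('scene')
for b in blobs(s): print(b)
c=cv2.resize(s['color'][125:195,205:305],None,fx=5,fy=5,interpolation=cv2.INTER_CUBIC);save(c,'s4.png')
to(.5288,.3838,.0048,16)
E
```

```text
clock: 31.38
eef_pos: [0.524, 0.3806, 0.0579]
ee_rot: [0.603, 0.798, -0.007, -0.002]
wrist_force: [-0.4, -0.3, -0.7]
gripper_width: 0.0647
gripper_force: 0.0
(572, 377, 0.5425, 0.7576, 16.1, 13.1)
(554, 376, 0.5661, 0.7283, 16.0, 13.4)
(521, 368, 0.5972, 0.6722, 16.3, 13.4)
(280, 278, 0.7826, 0.1351, 47.8, 40.9)
(318, 254, 0.662, 0.1517, 38.7, 34.6)
(328, 209, 0.5199, 0.0567, 39.1, 35.2)
t 31.4 pos [0.526  0.3815 0.061 ] yaw 15.8 q7 -0.17 w 0.0652 gf 0.0 F [-0.2  0.1 -0.7] tilt [-0.0075 -0.0054]
  shift mm [ 1.6  3.8 56.2] n>= 2  rz -0.003 rad n>= 1
```

View pics/s4.png

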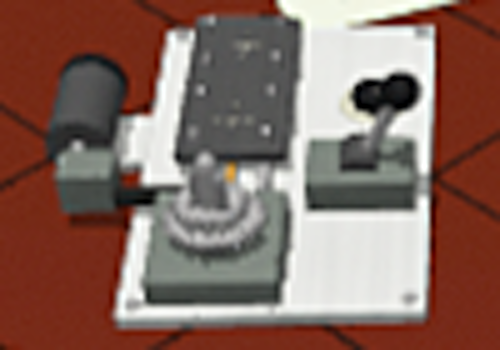

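```bash
python3 -m inch '[[0.0006,0.0012,0.012,0,0,0,0.4],[0,0,0.015,0,0,0,0.4],[0,0,0.015,0,0,0,0.4],[0,0,0,0,0,0,0.4],[0,0,0,0,0,0,0.4]]'
python3 -c "
from h import *
to(.5288,.3838,.0048,16)"
```

```text
clock: 31.85
eef_pos: [0.5304, 0.3841, 0.0237]
ee_rot: [0.603, 0.798, 0.0, 0.0]
wrist_force: [0.2, 0.9, 0.3]
gripper_width: 0.0655
gripper_force: 0.0
t 31.9 pos [0.5304 0.3841 0.0237] yaw 15.8 q7 -0.16 w 0.0655 gf 0.0 F [0.2 0.9 0.3] tilt [0.0006 0.0004]
  shift mm [ 0.1 -1.6 18.9] n>= 1  rz -0.004 rad n>= 1
```

```bash
python3 -m inch '[[0,-0.0016,0.01,0,0,0,0.4],[0,0,0.0058,0,0,0,0.4],[0,0,0.003,0,0,0,0.4],[0,0,0,0,0,0,0.2],[0,0,0,0,0,0,-1],[0,0,0,0,0,0,-1],[0,0,0,0,0,0,-1],[0,0,0,0,0,0,-1],[0,0,0,0,0,0,-1],[0,0,0,0,0,0,-1],[0,0,0,0,0,0,-1]]' 20
python3 -c "
from h import *
to(.582,-.2218,.15,-43)"
```

```text
clock: 32.77
eef_pos: [0.5285, 0.3837, 0.0045]
ee_rot: [0.603, 0.798, 0.0, 0.0]
wrist_force: [0.6, -0.0, 0.9]
gripper_width: 0.0346
gripper_force: 20.0
t 32.8 pos [0.5285 0.3837 0.0045] yaw 15.8 q7 -0.16 w 0.0346 gf 20.0 F [ 0.6 -0.   0.9] tilt [0.0001 0.0001]
  shift mm [-597.2 -113.5 -145.6] n>= 16  rz 1.027 rad n>= 9
```

```bash
python3 -m inch '[[0,0,0,0,0,0,-1],[0,0,-0.01,0,0,0,-1],[0,0,-0.02,0,0,0,-1],[0,0,-0.03,0,0,0,-1],[0,0,-0.03,0,0,0,-1],[0,0,-0.03,0,0,0,-1],[0,0,-0.025,0,0,0,-1],[0,0,0,0,0,0,-1]]' 40
python3 -m inch '[[-0.0373,-0.0071,0,0,0,0,-1],[-0.0373,-0.0071,0,0,0,0,-1],[-0.0373,-0.0071,0,0,0,0,-1],[-0.0373,-0.0071,0,0,0,0,-1],[-0.0373,-0.0071,0,0,0,0,-1],[-0.0373,-0.0071,0,0,0,0,-1],[-0.0373,-0.0071,0,0,0,0,-1],[-0.0373,-0.0071,0,0,0,0,-1],[-0.0373,-0.0071,0,0,0,0,-1],[-0.0373,-0.0071,0,0,0,0,-1],[-0.0373,-0.0071,0,0,0,0,-1],[-0.0373,-0.0071,0,0,0,0,-1],[-0.0373,-0.0071,0,0,0,0,-1],[-0.0373,-0.0071,0,0,0,0,-1],[-0.0373,-0.0071,0,0,0,0,-1],[-0.0373,-0.0071,0,0,0,0,-1]]'
python3 -m inch '[[0,0,0,0,0,0.114,-1],[0,0,0,0,0,0.114,-1],[0,0,0,0,0,0.114,-1],[0,0,0,0,0,0.114,-1],[0,0,0,0,0,0.114,-1],[0,0,0,0,0,0.114,-1],[0,0,0,0,0,0.114,-1],[0,0,0,0,0,0.114,-1],[0,0,0,0,0,0.114,-1],[0,0,0,0,0,0,-1]]'
python3 -c "
from h import *
to(.582,-.2218,.095,-43)"
```

```text
clock: 33.43
eef_pos: [0.5318, 0.3854, 0.1566]
ee_rot: [0.603, 0.798, 0.006, 0.002]
wrist_force: [1.1, 0.3, 1.1]
gripper_width: 0.0347
gripper_force: 40.0
clock: 34.77
eef_pos: [0.5812, -0.2232, 0.1493]
ee_rot: [0.603, 0.798, -0.0, -0.0]
wrist_force: [0.8, 0.1, -0.4]
gripper_width: 0.034
gripper_force: 40.0
clock: 35.6
eef_pos: [0.5814, -0.2209, 0.149]
ee_rot: [0.917, 0.398, -0.001, -0.0]
wrist_force: [0.4, -0.2, -0.7]
gripper_width: 0.0338
gripper_force: 40.0
t 35.6 pos [ 0.5814 -0.2209  0.149 ] yaw -43.1 q7 -0.06 w 0.0338 gf 40.0 F [ 0.4 -0.2 -0.7] tilt [-0.0014  0.0002]
  shift mm [-0.2  1.1 54. ] n>= 2  rz -0.001 rad n>= 1
```

```bash
python3 -m inch '[[0,0.0005,0.02,0,0,0,-1],[0,0,0.02,0,0,0,-1],[0,0,0.012,0,0,0,-1],[0,0,0.004,0,0,0,-1],[0,0,0.004,0,0,0,-1],[0,0,0.004,0,0,0,-1],[0,0,0.003,0,0,0,-1],[0,0,0,0,0,0,-1],[0,0,0,0,0,0,-1]]';python3 -m inch '[[0,0,0.003,0,0,0,-1],[0,0,0.003,0,0,0,-1],[0,0,0,0,0,0,-1],[0,0,0,0,0,0,-1]]'
```

```text
clock: 36.35
eef_pos: [0.5824, -0.222, 0.0829]
ee_rot: [0.917, 0.399, 0.0, 0.0]
wrist_force: [0.6, 0.1, 0.1]
gripper_width: 0.0346
gripper_force: 40.0
clock: 36.68
eef_pos: [0.582, -0.2217, 0.0763]
ee_rot: [0.917, 0.399, -0.0, -0.0]
wrist_force: [-0.3, -0.4, -0.3]
gripper_width: 0.0346
gripper_force: 40.0
```

```bash
python3 -m inch '[[0,0,0.004,0,0,0,-1],[0,0,0.004,0,0,0,-1],[0,0,0.003,0,0,0,-1],[0,0,0,0,0,0,-1],[0,0,0.003,0,0,0,-1],[0,0,0.0025,0,0,0,-1],[0,0,0,0,0,0,-1],[0,0,0,0,0,0,-1]]'
python3 -m inch '[[0,0,0,0,0,0,0.4],[0,0,0,0,0,0,0.4],[0,0,0,0,0,0,0.4],[0,0,0,0,0,0,0.4],[0,0,-0.02,0,0,0,0.4],[0,0,-0.03,0,0,0,0.4],[0,0,-0.025,0,0,0,0.4],[0,0,-0.01,0,0,0,0.4],[0,0,0,0,0,-0.1156,0.4],[0,0,0,0,0,-0.1156,0.4],[0,0,0,0,0,-0.1156,0.4],[0,0,0,0,0,-0.1156,0.4],[0,0,0,0,0,-0.1156,0.4],[0,0,0,0,0,-0.1156,0.4],[0,0,0,0,0,-0.1156,0.4],[0,0,0,0,0,-0.1156,0.4],[0,0,0,0,0,0,0.4],[0,0,0,0,0,0,0.4]]'
python3 -c "
from h import *
T=dict(np.load('top.npz')); print('bottle',cast(T,341,130,.125),cast(T,342,138,.06))
to(.6599,.1518,.15,10)"
```

```text
clock: 37.35
eef_pos: [0.5821, -0.222, 0.0604]
ee_rot: [0.917, 0.399, 0.0, 0.0]
wrist_force: [-0.5, 0.1, 3.4]
gripper_width: 0.0344
gripper_force: 40.3
clock: 38.85
eef_pos: [0.5815, -0.2216, 0.1441]
ee_rot: [0.644, 0.765, -0.0, -0.001]
wrist_force: [0.8, -1.4, -0.1]
gripper_width: 0.065
gripper_force: 0.0
bottle [0.78760731 0.03480286 0.125     ] [0.77845829 0.02782328 0.06      ]
t 38.9 pos [ 0.5815 -0.2216  0.1441] yaw 9.8 q7 0.69 w 0.065 gf 0.0 F [ 0.8 -1.4 -0.1] tilt [-0.0014  0.0011]
  shift mm [354.5 141.   -5.6] n>= 10  rz -0.003 rad n>= 1
```

```bash
python3 -m inch '[[0.0354,0.0141,0,0,0,0,0.4],[0.0354,0.0141,0,0,0,0,0.4],[0.0354,0.0141,0,0,0,0,0.4],[0.0354,0.0141,0,0,0,0,0.4],[0.0354,0.0141,0,0,0,0,0.4],[0.0354,0.0141,0,0,0,0,0.4],[0.0354,0.0141,0,0,0,0,0.4],[0.0354,0.0141,0,0,0,0,0.4],[0.0354,0.0141,0,0,0,0,0.4],[0.0354,0.0141,0,0,0,0,0.4],[0,0,0.03,0,0,0,0.4],[0,0,0.03,0,0,0,0.4],[0,0,0.02,0,0,0,0.4],[0,0,0.02,0,0,0,0.4],[0,0,0,0,0,0,0.4],[0,0,0,0,0,0,0.4],[0,0,0,0,0,0,0.4]]'
python3 - <<'E'
from h import *
s=snap('scene')
for b in blobs(s): print(b)
to(.6599,.1518,.0048,10)
E
```

```text
clock: 40.27
eef_pos: [0.6602, 0.1513, 0.0459]
ee_rot: [0.643, 0.766, 0.001, 0.001]
wrist_force: [0.8, -0.4, 0.5]
gripper_width: 0.065
gripper_force: 0.0
(554, 376, 0.5661, 0.7283, 16.0, 13.4)
(521, 368, 0.5972, 0.6722, 16.3, 13.4)
(280, 278, 0.7826, 0.1352, 48.3, 41.0)
t 40.3 pos [0.6606 0.1514 0.0465] yaw 10.0 q7 0.14 w 0.0651 gf 0.0 F [-0.6  0.3  0.4] tilt [0.0029 0.0004]
  shift mm [ 0.5 -0.8 41.7] n>= 2  rz -0.001 rad n>= 1
```

```bash
python3 -m inch '[[0.0003,-0.0015,0.018,0,0,0,0.4],[0,0,0.012,0,0,0,0.4],[0,0,0.0082,0,0,0,0.4],[0,0,0.0032,0,0,0,0.4],[0,0,0,0,0,0,0.4],[0,0,0,0,0,0,0.2],[0,0,0,0,0,0,-1],[0,0,0,0,0,0,-1],[0,0,0,0,0,0,-1],[0,0,0,0,0,0,-1],[0,0,0,0,0,0,-1],[0,0,0,0,0,0,-1],[0,0,0,0,0,0,-1]]' 20
python3 -c "
from h import *
to(.582,-.2218,.15,-137)"
```

```text
clock: 41.4
eef_pos: [0.6582, 0.1513, 0.0044]
ee_rot: [0.643, 0.766, 0.0, 0.0]
wrist_force: [-0.9, -0.2, 5.5]
gripper_width: 0.0389
gripper_force: 20.6
t 41.4 pos [0.6582 0.1513 0.0044] yaw 10.0 q7 0.15 w 0.0389 gf 20.6 F [-0.9 -0.2  5.5] tilt [0.0008 0.0002]
  shift mm [-354.2 -139.8 -145.7] n>= 11  rz 2.566 rad n>= 22
```

```bash
python3 -m inch '[[0,0,0,0,0,0,-1],[0,0,-0.01,0,0,0,-1],[0,0,-0.02,0,0,0,-1],[0,0,-0.03,0,0,0,-1],[0,0,-0.03,0,0,0,-1],[0,0,-0.03,0,0,0,-1],[0,0,-0.025,0,0,0,-1],[0,0,0,0,0,0,-1],[-0.0354,-0.014,0,0,0,0,-1],[-0.0354,-0.014,0,0,0,0,-1],[-0.0354,-0.014,0,0,0,0,-1],[-0.0354,-0.014,0,0,0,0,-1],[-0.0354,-0.014,0,0,0,0,-1],[-0.0354,-0.014,0,0,0,0,-1],[-0.0354,-0.014,0,0,0,0,-1],[-0.0354,-0.014,0,0,0,0,-1],[-0.0354,-0.014,0,0,0,0,-1],[-0.0354,-0.014,0,0,0,0,-1]]' 40
python3 -m inch '[[0,0,0,0,0,0.1166,-1],[0,0,0,0,0,0.1166,-1],[0,0,0,0,0,0.1166,-1],[0,0,0,0,0,0.1166,-1],[0,0,0,0,0,0.1166,-1],[0,0,0,0,0,0.1166,-1],[0,0,0,0,0,0.1166,-1],[0,0,0,0,0,0.1166,-1],[0,0,0,0,0,0.1166,-1],[0,0,0,0,0,0.1166,-1],[0,0,0,0,0,0.1166,-1],[0,0,0,0,0,0.1166,-1],[0,0,0,0,0,0.1166,-1],[0,0,0,0,0,0.1166,-1],[0,0,0,0,0,0.1166,-1],[0,0,0,0,0,0.1166,-1],[0,0,0,0,0,0.1166,-1],[0,0,0,0,0,0.1166,-1]]'
python3 -m inch '[[0,0,0,0,0,0.1166,-1],[0,0,0,0,0,0.1166,-1],[0,0,0,0,0,0.1166,-1],[0,0,0,0,0,0.1166,-1],[0,0,0,0,0,0,-1],[0,0,0,0,0,0,-1]]'
python3 -c "
from h import *
to(.582,-.2218,.095,-137)"
```

```text
clock: 42.9
eef_pos: [0.5806, -0.2232, 0.148]
ee_rot: [0.643, 0.766, -0.0, -0.0]
wrist_force: [1.3, 0.6, 0.3]
gripper_width: 0.0375
gripper_force: 40.0
clock: 44.4
eef_pos: [0.5813, -0.2213, 0.1478]
ee_rot: [0.984, -0.178, -0.0, -0.0]
wrist_force: [0.3, -0.3, -1.6]
gripper_width: 0.0381
gripper_force: 40.0
clock: 44.9
eef_pos: [0.5814, -0.2213, 0.1478]
ee_rot: [0.918, -0.397, -0.001, 0.0]
wrist_force: [-0.4, 0.1, -0.4]
gripper_width: 0.0378
gripper_force: 40.0
t 44.9 pos [ 0.5814 -0.2213  0.1478] yaw -136.8 q7 -1.4 w 0.0378 gf 40.0 F [-0.4  0.1 -0.4] tilt [-0.0013 -0.0001]
  shift mm [ 0.8 -0.2 52.8] n>= 2  rz 0.004 rad n>= 1
```

```bash
python3 -m inch '[[0.0006,0,0.02,0,0,0,-1],[0,0,0.02,0,0,0,-1],[0,0,0.012,0,0,0,-1],[0,0,0.004,0,0,0,-1],[0,0,0.004,0,0,0,-1],[0,0,0.004,0,0,0,-1],[0,0,0.002,0,0,0,-1],[0,0,0,0,0,0,-1],[0,0,0,0,0,0,-1]]';python3 -m inch '[[0,0,0.002,0,0,0,-1],[0,0,0.002,0,0,0,-1],[0,0,0,0,0,0,-1],[0,0,0,0,0,0,-1]]'
```

```text
clock: 45.65
eef_pos: [0.5829, -0.2235, 0.0836]
ee_rot: [0.917, -0.398, 0.002, 0.001]
wrist_force: [1.2, -2.1, -0.3]
gripper_width: 0.0379
gripper_force: 40.0
clock: 45.98
eef_pos: [0.583, -0.2237, 0.0791]
ee_rot: [0.917, -0.398, 0.002, 0.001]
wrist_force: [2.8, -4.7, 0.4]
gripper_width: 0.038
gripper_force: 40.0
```

```bash
python3 -m inch '[[0.0015,0,0,0,0,0,-1],[0.001,0,0,0,0,0,-1],[0,0,0.003,0,0,0,-1],[0,0,0,0,0,0,-1],[0,0,0,0,0,0,-1]]'
python3 -c "
from h import *
to(.582,-.2218,.0715,-137)"
```

```text
clock: 46.4
eef_pos: [0.5835, -0.2237, 0.075]
ee_rot: [0.917, -0.398, -0.0, -0.0]
wrist_force: [2.3, -2.4, -0.5]
gripper_width: 0.0381
gripper_force: 40.0
t 46.4 pos [ 0.5835 -0.2237  0.075 ] yaw -137.0 q7 -1.33 w 0.0381 gf 40.0 F [ 2.3 -2.4 -0.5] tilt [-0.0007  0.0003]
  shift mm [-2.4 -0.2  3.5] n>= 1  rz 0.001 rad n>= 1
```

```bash
python3 -m inch '[[0.0005,0,0.003,0,0,0,-1],[0,0,0.003,0,0,0,-1],[0,0,0.002,0,0,0,-1],[0,0,0.0015,0,0,0,-1],[0,0,0,0,0,0,-1],[0,0,0,0,0,0,-1]]'
```

```text
clock: 46.9
eef_pos: [0.5837, -0.2238, 0.0663]
ee_rot: [0.917, -0.398, -0.001, -0.0]
wrist_force: [-0.4, -0.1, 4.4]
gripper_width: 0.0379
gripper_force: 40.0
```

```bash
python3 -m inch '[[0,0,0,0,0,0,1],[0,0,0,0,0,0,1],[0,0,0,0,0,0,1],[0,0,0,0,0,0,1],[0,0,-0.02,0,0,0,1],[0,0,-0.03,0,0,0,1],[0,0,-0.02,0,0,0,1],[0,0,-0.01,0,0,-0.033,1],[0,0,0,0,0,0,1],[0,0,0,0,0,0,1]]'
python3 - <<'E'
from h import *
S=dict(np.load('scene.npz'))
f=np.load('top.npz'); print(cast(f,280.5,220,.046),cast(S,375.2,231.5,.046))
to(.5195,.2287,.13,-134.9)
E
```

```text
clock: 47.73
eef_pos: [0.5839, -0.2237, 0.1455]
ee_rot: [0.924, -0.383, -0.0, -0.001]
wrist_force: [-0.6, 0.9, -0.4]
gripper_width: 0.0922
gripper_force: 0.0
[0.51757303 0.22779251 0.046     ] [0.52510815 0.22907363 0.046     ]
t 47.7 pos [ 0.5839 -0.2237  0.1455] yaw -135.0 q7 -1.37 w 0.0922 gf 0.0 F [-0.6  0.9 -0.4] tilt [-0.0003  0.0012]
  shift mm [-365.6 -274.1   16.1] n>= 12  rz -0.003 rad n>= 1
```

```bash
python3 -m inch '[[-0.0305,-0.0228,0,0,0,0,1],[-0.0305,-0.0228,0,0,0,0,1],[-0.0305,-0.0228,0,0,0,0,1],[-0.0305,-0.0228,0,0,0,0,1],[-0.0305,-0.0228,0,0,0,0,1],[-0.0305,-0.0228,0,0,0,0,1],[-0.0305,-0.0228,0,0,0,0,1],[-0.0305,-0.0228,0,0,0,0,1],[-0.0305,-0.0228,0,0,0,0,1],[-0.0305,-0.0228,0,0,0,0,1],[-0.0305,-0.0228,0,0,0,0,1],[-0.0305,-0.0228,0,0,0,0,1],[0,0,0.03,0,0,0,1],[0,0,0.03,0,0,0,1],[0,0,0,0,0,0,1],[0,0,0,0,0,0,1]]'
python3 - <<'E'
from h import *
s=snap('scene')
save(cv2.resize(s['color'][125:255,205:405],None,fx=4,fy=4,interpolation=cv2.INTER_CUBIC),'s5.png')
to(.5195,.2285,.036,-134.9)
E
```

```text
clock: 49.07
eef_pos: [0.5172, 0.2276, 0.0838]
ee_rot: [0.924, -0.383, -0.002, 0.002]
wrist_force: [0.5, 0.1, 0.6]
gripper_width: 0.0932
gripper_force: 0.0
t 49.1 pos [0.519  0.2272 0.0857] yaw -135.1 q7 -1.97 w 0.0933 gf 0.0 F [ 0.3 -1.2  0.7] tilt [-0.0013 -0.0015]
  shift mm [-0.6 -1.4 49.7] n>= 2  rz -0.004 rad n>= 1
```

View pics/s5.png

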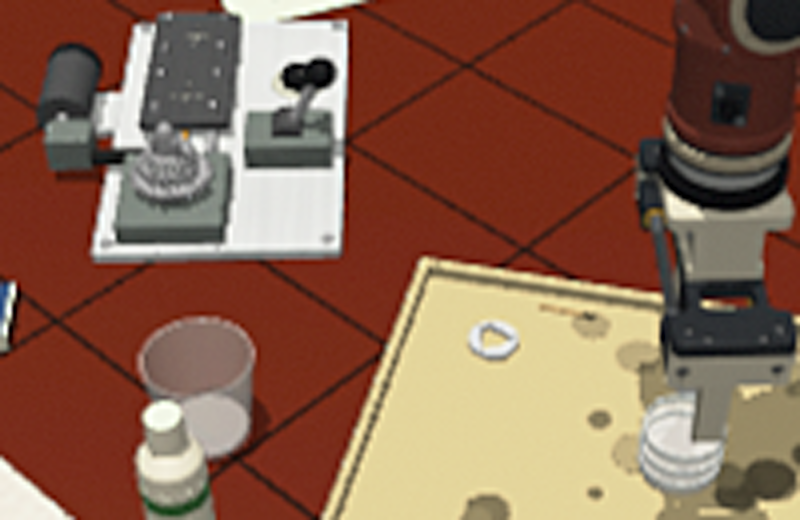

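```bash
python3 -m inch '[[-0.0006,-0.0014,0.02,0,0,0,1],[0,0,0.018,0,0,0,1],[0,0,0.0087,0,0,0,1],[0,0,0.002,0,0,0,1],[0,0,0,0,0,0,0.8],[0,0,0,0,0,0,0.6],[0,0,0,0,0,0,0.4],[0,0,0,0,0,0,0.3],[0,0,0,0,0,0,-1],[0,0,0,0,0,0,-1],[0,0,0,0,0,0,-1],[0,0,0,0,0,0,-1]]' 15
python3 -c "
from h import *
to(.4926,-.3092,.14,-134.9)"
```

```text
clock: 50.12
eef_pos: [0.5199, 0.2296, 0.0377]
ee_rot: [0.924, -0.383, 0.0, -0.0]
wrist_force: [-0.3, -0.2, 2.1]
gripper_width: 0.0554
gripper_force: 15.0
t 50.1 pos [0.5199 0.2296 0.0377] yaw -135.1 q7 -1.91 w 0.0554 gf 15.0 F [-0.3 -0.2  2.1] tilt [0.0003 0.0003]
  shift mm [ 362.1  399.9 -102.5] n>= 14  rz -0.003 rad n>= 1
```

```bash
python3 -m inch '[[0,0,-0.004,0,0,0,-1],[0,0,-0.01,0,0,0,-1],[0,0,-0.02,0,0,0,-1],[0,0,-0.03,0,0,0,-1],[0,0,-0.03,0,0,0,-1],[0,0,-0.01,0,0,0,-1],[0,0,0,0,0,0,-1]]' 25
python3 -m inch '[[0.0242,0.0266,0,0,0,0,-1],[0.0242,0.0266,0,0,0,0,-1],[0.0242,0.0266,0,0,0,0,-1],[0.0242,0.0266,0,0,0,0,-1],[0.0242,0.0266,0,0,0,0,-1],[0.0242,0.0266,0,0,0,0,-1],[0.0242,0.0266,0,0,0,0,-1],[0.0242,0.0266,0,0,0,0,-1],[0.0242,0.0266,0,0,0,0,-1],[0.0242,0.0266,0,0,0,0,-1],[0.0242,0.0266,0,0,0,0,-1],[0.0242,0.0266,0,0,0,0,-1],[0.0242,0.0266,0,0,0,0,-1],[0.0242,0.0266,0,0,0,0,-1],[0.0242,0.0266,0,0,0,0,-1],[0,0,0.02,0,0,0,-1],[0,0,0.02,0,0,0,-1],[0,0,0.01,0,0,0,-1],[0,0,0,0,0,0,-1],[0,0,0,0,0,0,-1]]' 
python3 -c "
from h import *
to(.4926,-.3092,.036,-134.9)"
```

```text
clock: 50.7
eef_pos: [0.5217, 0.2294, 0.1446]
ee_rot: [0.924, -0.383, 0.002, -0.002]
wrist_force: [0.3, 0.1, -0.9]
gripper_width: 0.0552
gripper_force: 25.0
clock: 52.37
eef_pos: [0.4934, -0.3084, 0.0904]
ee_rot: [0.924, -0.383, -0.001, -0.0]
wrist_force: [0.5, 0.5, -0.1]
gripper_width: 0.055
gripper_force: 25.0
t 52.4 pos [ 0.4934 -0.3084  0.0904] yaw -135.0 q7 -1.1 w 0.055 gf 25.0 F [ 0.5  0.5 -0.1] tilt [-0.002   0.0013]
  shift mm [ 0.2  1.1 54.4] n>= 2  rz -0.002 rad n>= 1
```

```bash
python3 -m inch '[[0.0006,0.0009,0.015,0,0,0,-1],[0,0,0.015,0,0,0,-1],[0,0,0.008,0,0,0,-1],[0,0,0,0,0,0,-1],[0,0,0,0,0,0,-1]]'
python3 -c "
from h import *
to(.4938,-.3101,.036,-134.9)"
```

```text
clock: 52.78
eef_pos: [0.4938, -0.3103, 0.0539]
ee_rot: [0.924, -0.383, 0.0, 0.0]
wrist_force: [-0.1, -0.9, -0.2]
gripper_width: 0.055
gripper_force: 25.0
t 52.8 pos [ 0.4938 -0.3103  0.0539] yaw -135.0 q7 -1.05 w 0.055 gf 25.0 F [-0.1 -0.9 -0.2] tilt [ 0.0003 -0.0004]
  shift mm [-0.1 -0.1 17.9] n>= 1  rz -0.002 rad n>= 1
```

```bash
python3 -m inch '[[0,0,0.005,0,0,0,-1],[0,0,0.005,0,0,0,-1],[0,0,0.004,0,0,0,-1],[0,0,0.003,0,0,0,-1],[0,0,0.0015,0,0,0,-1],[0,0,0,0,0,0,-1],[0,0,0,0,0,0,-1]]'
```

```text
clock: 53.37
eef_pos: [0.4935, -0.3102, 0.0356]
ee_rot: [0.924, -0.383, 0.0, -0.001]
wrist_force: [-1.4, 0.7, 5.4]
gripper_width: 0.055
gripper_force: 25.0
```

```bash
python3 -m inch '[[0,0,0,0,0,0,0.35],[0,0,0,0,0,0,0.35],[0,0,0,0,0,0,0.35],[0,0,-0.01,0,0,0,0.35],[0,0,-0.03,0,0,0,0.35],[0,0,-0.03,0,0,0,1],[0,0,-0.03,0,0,0,1],[0,0,0,0,0,0,1]]'
python3 -m inch '[[-0.0242,-0.0266,0,0,0,0,1],[-0.0242,-0.0266,0,0,0,0,1],[-0.0242,-0.0266,0,0,0,0,1],[-0.0242,-0.0266,0,0,0,0,1],[-0.0242,-0.0266,0,0,0,0,1],[-0.0242,-0.0266,0,0,0,0,1],[-0.0242,-0.0266,0,0,0,0,1],[-0.0242,-0.0266,0,0,0,0,1],[-0.0242,-0.0266,0,0,0,0,1],[-0.0242,-0.0266,0,0,0,0,1],[-0.0242,-0.0266,0,0,0,0,1],[-0.0242,-0.0266,0,0,0,0,1],[-0.0242,-0.0266,0,0,0,0,1],[-0.0242,-0.0266,0,0,0,0,1],[-0.0242,-0.0266,0,0,0,0,1],[0,0,0.03,0,0,0,1],[0,0,0.03,0,0,0,1],[0,0,0,0,0,0,1],[0,0,0,0,0,0,1]]'
python3 - <<'E'
from h import *
for n,u0,u1,v0,v1,z in(('scene',360,400,215,255,.032),('top',262,300,200,240,.032)):
    s=snap(n); hsv=cv2.cvtColor(s['color'],cv2.COLOR_RGB2HSV)
    if n=='scene': save(cv2.resize(s['color'][125:255,205:405],None,fx=4,fy=4,interpolation=cv2.INTER_CUBIC),'s6.png')
to(.519,.2280,.023,-134.9)
E
```

```text
clock: 54.03
eef_pos: [0.4955, -0.3141, 0.1413]
ee_rot: [0.924, -0.384, 0.005, 0.002]
wrist_force: [-0.7, -1.0, 0.2]
gripper_width: 0.078
gripper_force: 0.0
clock: 55.62
eef_pos: [0.5186, 0.2279, 0.0741]
ee_rot: [0.924, -0.383, -0.001, 0.001]
wrist_force: [0.4, 0.2, 0.5]
gripper_width: 0.0927
gripper_force: 0.0
t 55.7 pos [0.5208 0.2275 0.0765] yaw -135.2 q7 -1.96 w 0.0929 gf 0.0 F [ 1.   0.5 -0.2] tilt [ 0.0026 -0.0002]
  shift mm [-1.7  1.  53.5] n>= 2  rz -0.004 rad n>= 1
```

View pics/s6.png

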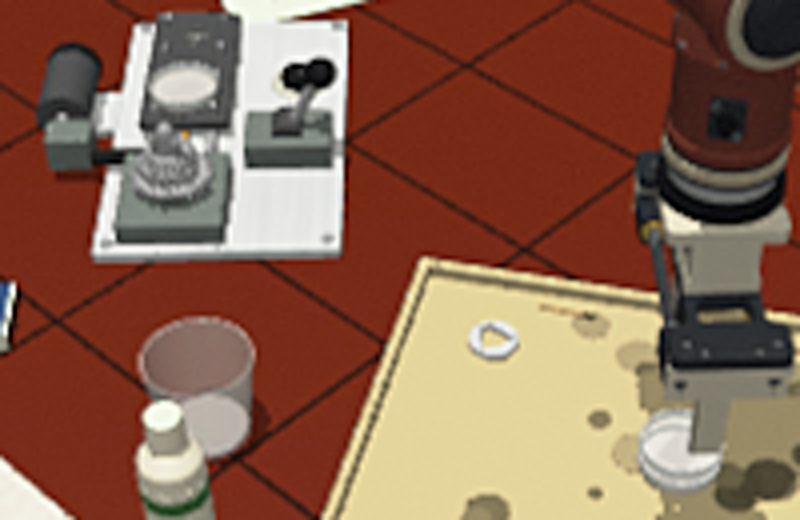

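```bash
python3 -m inch '[[-0.0008,0.0005,0.02,0,0,0,1],[0,0,0.018,0,0,0,1],[0,0,0.0115,0,0,0,1],[0,0,0.003,0,0,0,1],[0,0,0,0,0,0,0.8],[0,0,0,0,0,0,0.6],[0,0,0,0,0,0,0.4],[0,0,0,0,0,0,0.3],[0,0,0,0,0,0,-1],[0,0,0,0,0,0,-1],[0,0,0,0,0,0,-1],[0,0,0,0,0,0,-1]]' 15
python3 -c "
from h import *
to(.4338,-.3703,.14,-134.9)"
```

```text
clock: 56.72
eef_pos: [0.5189, 0.2288, 0.0227]
ee_rot: [0.924, -0.383, 0.0, -0.0]
wrist_force: [0.7, 0.2, 2.2]
gripper_width: 0.0555
gripper_force: 15.0
t 56.7 pos [0.5189 0.2288 0.0227] yaw -135.1 q7 -1.89 w 0.0555 gf 15.0 F [0.7 0.2 2.2] tilt [0.0004 0.0003]
  shift mm [ 364.   483.3 -117.5] n>= 16  rz -0.003 rad n>= 1
```

```bash
python3 -m inch '[[0,0,-0.004,0,0,0,-1],[0,0,-0.01,0,0,0,-1],[0,0,-0.02,0,0,0,-1],[0,0,-0.03,0,0,0,-1],[0,0,-0.03,0,0,0,-1],[0,0,-0.025,0,0,0,-1],[0,0,0,0,0,0,-1]]' 25
python3 -m inch '[[0.0214,0.0284,0,0,0,0,-1],[0.0214,0.0284,0,0,0,0,-1],[0.0214,0.0284,0,0,0,0,-1],[0.0214,0.0284,0,0,0,0,-1],[0.0214,0.0284,0,0,0,0,-1],[0.0214,0.0284,0,0,0,0,-1],[0.0214,0.0284,0,0,0,0,-1],[0.0214,0.0284,0,0,0,0,-1],[0.0214,0.0284,0,0,0,0,-1],[0.0214,0.0284,0,0,0,0,-1],[0.0214,0.0284,0,0,0,0,-1],[0.0214,0.0284,0,0,0,0,-1],[0.0214,0.0284,0,0,0,0,-1],[0.0214,0.0284,0,0,0,0,-1],[0.0214,0.0284,0,0,0,0,-1],[0.0214,0.0284,0,0,0,0,-1],[0.0214,0.0284,0,0,0,0,-1],[0,0,0,0,0,0,-1]]' 
python3 -m inch '[[0,0,0.02,0,0,0,-1],[0,0,0.02,0,0,0,-1],[0,0,0.02,0,0,0,-1],[0,0,0.015,0,0,0,-1],[0,0,0,0,0,0,-1],[0,0,0,0,0,0,-1]]' 
python3 -c "
from h import *
to(.4338,-.3703,.035,-134.9)"
```

```text
clock: 57.3
eef_pos: [0.5221, 0.228, 0.1472]
ee_rot: [0.924, -0.384, 0.004, -0.003]
wrist_force: [0.6, -0.3, -0.1]
gripper_width: 0.0554
gripper_force: 25.0
clock: 58.8
eef_pos: [0.4295, -0.3788, 0.1427]
ee_rot: [0.922, -0.388, 0.001, 0.005]
wrist_force: [0.0, -1.3, 0.1]
gripper_width: 0.0556
gripper_force: 25.0
clock: 59.3
eef_pos: [0.4333, -0.3694, 0.0659]
ee_rot: [0.924, -0.383, -0.001, -0.0]
wrist_force: [-0.5, 0.2, -0.1]
gripper_width: 0.0553
gripper_force: 25.0
t 59.3 pos [ 0.4333 -0.3694  0.0659] yaw -135.1 q7 -0.92 w 0.0553 gf 25.0 F [-0.5  0.2 -0.1] tilt [-0.0017  0.001 ]
  shift mm [ 1.1  0.3 30.9] n>= 1  rz -0.003 rad n>= 1
```

```bash
python3 -m inch '[[0.0006,0,0.005,0,0,0,-1],[0,0,0.006,0,0,0,-1],[0,0,0.004,0,0,0,-1],[0,0,0,0,0,0,-1],[0,0,0,0,0,0,-1]]'
python3 -c "
from h import *
to(.4338,-.3703,.0347,-134.9)"
```

```text
clock: 59.72
eef_pos: [0.4342, -0.3702, 0.0514]
ee_rot: [0.924, -0.383, -0.0, -0.0]
wrist_force: [0.9, -0.4, -0.3]
gripper_width: 0.0553
gripper_force: 25.0
t 59.7 pos [ 0.4342 -0.3702  0.0514] yaw -135.1 q7 -0.91 w 0.0553 gf 25.0 F [ 0.9 -0.4 -0.3] tilt [-0.0001  0.0001]
  shift mm [-0.2  0.3 16.7] n>= 1  rz -0.003 rad n>= 1
```

```bash
python3 -m inch '[[0,0,0.005,0,0,0,-1],[0,0,0.005,0,0,0,-1],[0,0,0.004,0,0,0,-1],[0,0,0.003,0,0,0,-1],[0,0,0,0,0,0,-1],[0,0,0,0,0,0,-1]]'
python3 -m inch '[[0,0,0,0,0,0,0.35],[0,0,0,0,0,0,0.35],[0,0,0,0,0,0,0.35],[0,0,-0.01,0,0,0,0.35],[0,0,-0.03,0,0,0,0.35],[0,0,-0.03,0,0,0,-1],[0,0,-0.03,0,0,0,-1],[0,0,-0.03,0,0,0,-1],[0,0,0,0,0,0,-1]]'
python3 -m inch '[[0,-0.035,0,0,0,0,-1],[0,-0.035,0,0,0,0,-1],[0,-0.035,0,0,0,0,-1],[0,-0.035,0,0,0,0,-1],[0,-0.035,0,0,0,0,-1],[-0.035,0,0,0,0,0,-1],[-0.035,0,0,0,0,0,-1],[-0.035,0,0,0,0,0,-1],[-0.035,0,0,0,0,0,-1],[-0.035,0,0,0,0,0,-1],[0,0,0,0,0,0,-1],[0,0,0,0,0,0,-1]]'
python3 - <<'E'
from h import *
s=snap('scene'); t=snap('top')
a=cv2.resize(s['color'][125:200,205:305],(400,300),interpolation=cv2.INTER_CUBIC)
b=cv2.resize(t['color'][165:285,360:520],(400,300),interpolation=cv2.INTER_CUBIC)
c=cv2.resize(s['color'][180:300,280:440],(400,300),interpolation=cv2.INTER_CUBIC)
save(np.vstack([np.hstack([a,b]),np.hstack([c,c*0])]),'s7.png')
to(.45,-.19,.09,-134.9)
E
```

```text
clock: 60.22
eef_pos: [0.4338, -0.3702, 0.0342]
ee_rot: [0.924, -0.383, -0.0, -0.0]
wrist_force: [-1.6, 0.2, 1.5]
gripper_width: 0.0552
gripper_force: 25.0
clock: 60.97
eef_pos: [0.4358, -0.3742, 0.1711]
ee_rot: [0.924, -0.383, 0.005, 0.003]
wrist_force: [-0.0, -0.9, 0.8]
gripper_width: 0.0409
gripper_force: 0.0
clock: 61.97
eef_pos: [0.4337, -0.1211, 0.1644]
ee_rot: [0.924, -0.382, -0.0, -0.001]
wrist_force: [0.7, -0.3, -0.6]
gripper_width: 0.0007
gripper_force: 0.0
t 62.1 pos [ 0.4356 -0.1235  0.1649] yaw -135.0 q7 -1.36 w 0.0001 gf 0.0 F [ 0.2  0.4 -0.5] tilt [ 0.002  -0.0012]
  shift mm [57.  36.8 75. ] n>= 3  rz -0.003 rad n>= 1
```

View pics/s7.png

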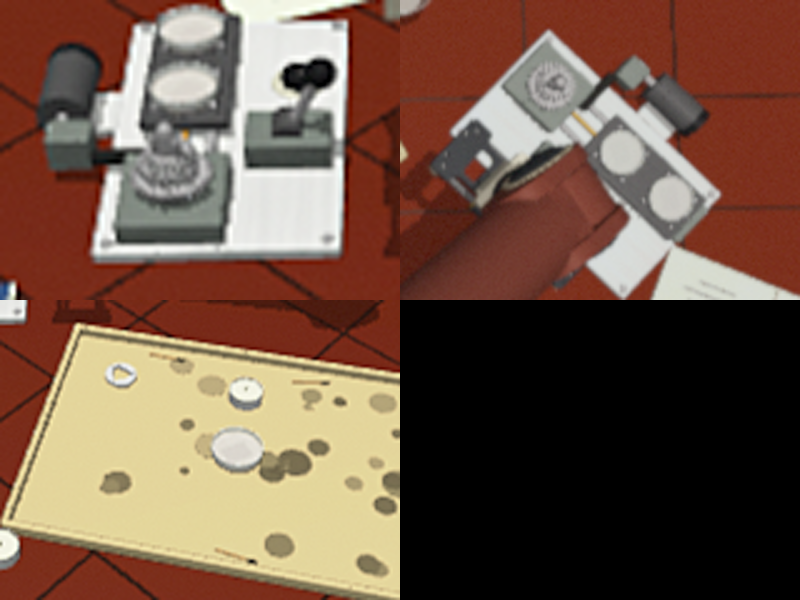

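```bash
python3 -m inch '[[0.0136,0.0184,0,0,0,0,-1],[0.0136,0.0184,0,0,0,0,-1],[0,0,0,0,0,0,-1],[0,0,0,0,0,0,-1]]'
python3 -c "
from h import *
to(.4296,-.1678,.082,-134.9)"
```

```text
clock: 62.4
eef_pos: [0.4282, -0.1707, 0.1648]
ee_rot: [0.923, -0.385, 0.001, 0.001]
wrist_force: [0.1, -0.1, -0.7]
gripper_width: 0.0004
gripper_force: 0.0
t 62.4 pos [ 0.4282 -0.1707  0.1648] yaw -135.3 q7 -1.28 w 0.0004 gf 0.0 F [ 0.1 -0.1 -0.7] tilt [ 0.0012 -0.002 ]
  shift mm [-1.3 -3.  82.8] n>= 3  rz -0.007 rad n>= 1
```

```bash
python3 -m inch '[[-0.0013,-0.003,0.025,0,0,0,-1],[0,0,0.03,0,0,0,-1],[0,0,0.0278,0,0,0,-1],[0,0,0,0,0,0,-1],[0,0,0,0,0,0,-1]]'
python3 -c "
from h import *
to(.4296,-.1678,.082,-134.9)"
```

```text
clock: 62.82
eef_pos: [0.4287, -0.1647, 0.081]
ee_rot: [0.924, -0.383, -0.001, 0.0]
wrist_force: [0.2, -0.3, 1.0]
gripper_width: 0.0005
gripper_force: 0.0
t 62.8 pos [ 0.4287 -0.1647  0.081 ] yaw -135.1 q7 -1.13 w 0.0005 gf 0.0 F [ 0.2 -0.3  1. ] tilt [-0.0024  0.0008]
  shift mm [ 2.8  1.6 -1. ] n>= 1  rz -0.003 rad n>= 1
```

```bash
python3 -m inch '[[0.005,0.0016,0,0,0,0,-1],[0.005,0,0,0,0,0,-1],[0.005,0,0,0,0,0,-1],[0.005,0,0,0,0,0,-1],[0.005,0,0,0,0,0,-1],[0.005,0,0,0,0,0,-1],[0.005,0,0,0,0,0,-1],[0.005,0,0,0,0,0,-1],[0.005,0,0,0,0,0,-1],[0.005,0,0,0,0,0,-1],[0.005,0,0,0,0,0,-1],[0.005,0,0,0,0,0,-1],[0.005,0,0,0,0,0,-1],[0,0,0,0,0,0,-1],[0,0,0,0,0,0,-1]]'
python3 -m inch '[[0.003,0,0,0,0,0,-1],[0.003,0,0,0,0,0,-1],[0,0,0,0,0,0,-1],[0,0,0,0,0,0,-1]]'
python3 -c "
from h import *
s=manip.state();d=(s['eef_pos'][:2]-[.4943,-.2677]);print('drive x,y',d@[.708,-.706],d@[.706,.708],s['wrist_force'])"
```

```text
clock: 64.07
eef_pos: [0.4742, -0.2128, 0.0816]
ee_rot: [0.924, -0.383, 0.001, 0.0]
wrist_force: [-0.9, 0.2, 0.2]
gripper_width: 0.0002
gripper_force: 0.0
clock: 64.4
eef_pos: [0.478, -0.2166, 0.0816]
ee_rot: [0.924, -0.383, 0.0, 0.0]
wrist_force: [-1.0, 0.2, -0.2]
gripper_width: 0.0004
gripper_force: 0.3
drive x,y -0.047625554438692576 0.02473148569395821 [-1.01416185  0.18056606 -0.16336491]
```

```bash
python3 -m inch '[[0.002,0,0,0,0,0,-1],[0.001,0,0,0,0,0,-1],[0,0,0,0,0,0,-1],[0,0,0,0,0,0,-1]]' | grep -E 'pos|wrist'; python3 -m inch '[[0.002,0,0,0,0,0,-1],[0,0,0,0,0,0,-1],[0,0,0,0,0,0,-1]]'| grep -E 'pos|wrist'
```

```text
eef_pos: [0.4784, -0.217, 0.0813]
wrist_force: [-4.1, 4.2, 2.6]
eef_pos: [0.4786, -0.2171, 0.0811]
wrist_force: [-6.3, 6.0, 6.5]
```

Force has risen to about 9 N, so the lever is against its end stop. I'll back off and check it in a picture.

```bash
python3 -m inch '[[-0.01,0,0,0,0,0,-1],[-0.02,0,0,0,0,0,-1],[-0.03,0,0,0,0,0,-1],[0,0,-0.03,0,0,0,-1],[0,0,-0.035,0,0,0,-1],[-0.03,-0.01,-0.035,0,0,0,-1],[-0.03,-0.02,0,0,0,0,-1],[-0.03,-0.02,0,0,0,0,-1],[0,0,0,0,0,0,-1],[0,0,0,0,0,0,-1],[0,0,0,0,0,0,-1]]'
python3 - <<'E'
from h import *
s=snap('scene'); t=snap('top')
a=cv2.resize(s['color'][125:200,205:305],(400,300),interpolation=cv2.INTER_CUBIC)
b=cv2.resize(t['color'][165:285,360:520],(400,300),interpolation=cv2.INTER_CUBIC)
save(np.hstack([a,b]),'s8.png')
print('engaged ball expected px S',project(s,[.4929,-.2309,.0888]),'T',project(t,[.4929,-.2309,.0888]))
E
```

```text
clock: 65.9
eef_pos: [0.4135, -0.0825, 0.178]
ee_rot: [0.924, -0.383, 0.001, 0.0]
wrist_force: [-0.4, -0.7, -0.6]
gripper_width: 0.0006
gripper_force: 0.0
engaged ball expected px S [[266.08194472 142.94281633]] T [[427.83657965 225.48808405]]
```

View pics/s8.png

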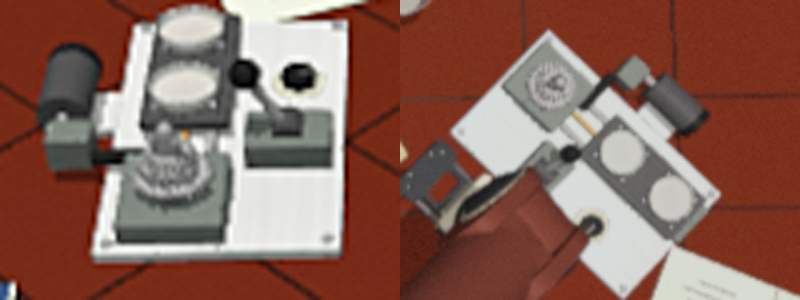

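The ball is at crop (243,73), which is pixel (265.8,143.3). That matches the fully engaged position, and the dishes and stack are unchanged.

```bash
python3 -c "
from workcell import manip
print(manip.sign_off())"
```

```text
the job is handed in; nothing more can be done
None
```

Job handed in: the 64, 48 and 40 mm cogs (the 56 mm was absent) are home on the hub with a spacer between each, a dish sits in each station, the lowest dish is still on the tray, and the clutch was thrown last, right over to its stop; the sign-off gave no verdict.

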